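Clamp a square tube in the welding fixture with the T-handle screw

ROBOT

A 6-joint arm with a two-finger parallel gripper is mounted at the origin on the work surface. World frame = base frame: x ahead of the robot, y to its left, z up, the work surface at z = 0. Lengths are in m, angles in rad, forces in N, time in s.
With the tool pointing down it reaches from about 0.375 to 0.9 m from the base axis. Payload 3.1 kg.
Tool frame: the origin (TCP) lies midway between the tips of the shut fingers; the grasp point (between the pads) lies 19 mm behind it (manip.hold_point_z is the distance from the TCP to the grasp point, in m); x points along the fingers, y is the direction in which the jaws open and shut, and the axes are right-handed (so a half turn about x gives the same grasp; the last joint's range is limited). The gripper opens to 85 mm and grips with 20 to 120 N. Pads are 22 mm wide; open, the fingers measure 114 mm over their backs; the gripper's body (76 mm by 85 mm) begins 54 mm behind the grasp point. The pads swing forward as they close: fully open they stand 13 mm farther back than shut.
Start: joints at [0.968, 0.527, 1.433, -0, 1.181, -0.178], TCP at [0.258, 0.569, 0.201] pointing down, gripper open.
Joint ranges: [-3.08, 3.08], [-0.75, 2.2], [0.22, 2.44], [-1.43, 4.57], [0, 2.65], [-2.85, 2.85]. Speed limits (rad/s): [2.79, 2.79, 3.14, 3.14, 3.14, 3.14].

INTERFACE

Orientations are given as a unit quaternion [x, y, z, w].
In Python, from station import manip, snapshot gives the robot as it stands.
- The arm moves only by the shell command python3 -m crank 'ROWS' [FORCE]. ROWS is JSON, a list of rows, each a list of 5 numbers: the finger opening in m, from 0 to 0.0854, then the shift along the tool's x, y, z in m, then the turn about the tool's x in rad. In form: [[grip, tx, ty, tz, yaw], ...]. A call has 1 to 5 rows; each row shifts and turns the commanded pose from where the row before left it, along the tool's axes as they then stand; what a row does not reach is not made up. A row lasts 1/10 s, in which the tool goes at most 50 mm and 8.59 degrees, less where a joint would pass 70% of its speed; a pose out of reach is approached as far as the arm can. A call is refused whole if a number of a shift passes 0.05 or a number of a turn 0.15, either way. A call with a gripper value outside its range is refused whole. The fingers move at their own pace and stop on an object; FORCE is the grip in N (left out, the last holds). Time passes only in rows, so rows that do not move let the fingers close. It gives the time, the measured TCP pose, the force and the opening at its end, in the units of the state.
- manip.sense(): the state, without advancing time (a new reading comes with each control period).
- snapshot(name): name is "scene" or "top"; returns a dict with "image" (420x560x3 uint8, blue, green, red), "range_z" (420x560 float32, m along the optical axis (not along the pixel's ray), 0 where there is no reading), "vertical_fov" (degrees; the focal length in pixels is half the picture's height over the tangent of half this angle, whatever the lens; pixels are square), "cx", "cy" (the principal point, pixels), "extrinsics" (4x4, takes a point from world to camera coordinates). Camera axes: x right, y up, looking along -z (the intrinsics and any distortion apply to the point x, -y, -z); pixel columns grow to the right and rows downward; lengths in m; the calibration is good to about 2 mm. A picture is of the moment at which its call begins.
- manip.sign_off(): hands the job in, once; it reports no verdict.
The state is a dict: "t": time; "q": joint angles; "qd": joint speeds; "tau": joint torques, N m; "tcp_pos": TCP position; "tool_rot": TCP orientation; "force": force on the tool from outside, world axes, zero at the start; "ft_torque": the same for the moment, N m; "finger_gap": opening from 0.0 (shut) to 1.0 (fully open).
Only numpy, scipy, OpenCV 4.12 (cv2) and the standard library are available. Lean on these libraries where they do the work, as an engineer would, in place of code of your own. Each camera call takes 0.05 s, during which the arm holds its last target.

TASK

Slide the square tube along its channel until its end butts gently against the end stop. Then screw the clamp down onto it with the T-handle, half turn by half turn (clockwise from above, taking the ends of the bar in turn), until its foot bears firmly on the tube, but stop before it is over-tightened and crushes the thin wall. Let go, and leave everything else on the table alone.

Things in the scene. Friction and masses are not known exactly. Their poses are not given: they have to be found in the camera images.
- tube: The workpiece: loose, open-ended square steel tube, 40 x 40 mm, 200 mm long, 3 mm wall, about 0.45 kg, lying in the fixture's channel. Origin at the centre of its underside; y along its length, away from the end stop: the end to be butted is at y = -100 mm, the free end to push on at y = +100 mm; z up. It starts 30 to 75 mm short of the stop. Sliding it takes 3 to 7 N.
- stop: Fixed end stop of the channel: dark steel block 63 mm wide, 20 mm thick, 34 mm high. Origin at the bottom centre of the face that the tube butts against, level with the bed's top; y points along the channel from the stop towards the tube (same as the tube's y), z up. Butted home, the tube's origin is 100 mm from it along y. Do not ram it with more than 40 N.
- fixture: Fixed steel bed on the table, 150 x 330 mm, top face 16 mm above the table (its origin is on the table). On it two rails, 12 mm high, form the channel, with 1.5 mm of play each side of the tube; a square post behind the channel, 142 mm high, carries the clamp.
- foot: The clamp's sprung foot under the screw, 40 mm in front of the stop face: a 20 mm steel collar (origin: centre of its underside) with a round rubber-faced pad below, 30 mm wide, 10 mm thick. The pad's face is 14.8 to 18 mm under the origin; how far is not measured. The foot turns with the T-handle. Firmly clamped means 20 to 50 N on the tube, best about 33; over 75 N crushes it.
- hub (a point): Centre of the T-handle's cross bar on the vertical screw axis, 0.185 to 0.2 m above the table. x along the bar, z up. The bar is a steel rod 12 mm thick, 150 mm long (75 mm each side), with an 18 mm ball at each end and a hub 26 mm wide in the middle; grip either arm 30 to 65 mm from the axis. The blue clamp arm below and the post stay 35 mm or more under the bar's centre line.
- tbar (a joint): Turn of the T-handle, rad, growing clockwise seen from above; it lowers foot and bar 6 mm a turn. Touches after 2.7 to 8.6 rad, then the spring adds some 45 to 65 N per rad. Free, it takes about 0.06 N m; drag adds about 0.009 N m per N of clamping: 33 N feels like 0.35 N m about the axis (6.5 N square to the bar at 55 mm), give or take 30 %, while turning; it fades at a stop. Stays where left.
- bolt: Bystander: loose hex bolt standing head down on the bed beside the channel, 22 mm across, 44 mm high.
- offcut: Bystander: short piece of the same square tube, 70 mm long, lying loose on the table; not to be clamped.
- can: Bystander: spray can, 60 mm across, 170 mm high.
- hammer: Bystander: hammer lying on the table.
- brush: Bystander: brush lying on the table.
- wrench: Bystander: wrench lying on the table.
- square: Bystander: L-shaped steel setting square, 120 x 140 x 12 mm, lying on the table.

How it is judged:
On the way, in this order (a step that is already met when the one before it is completed fails the run):
1. the tube butts against the end stop, with the clamp foot still clear of it (y of tube in the frame of stop below 0.102 m and contact force between foot and tube below 1 N), for 0.2 s.
2. the clamp foot bears on the tube with 20 to 50 N (contact force between foot and tube between 20 and 50 N), for 0.2 s.
At the end, for the whole second after the job is handed in: The tube lies flat in the channel with its end within 2 mm of the stop face, the foot bears on it with 20 to 50 N, and the T-handle is let go and at rest; the bystanders are within 30 mm of where they were (all of step 2 and y of tube in the frame of stop below 0.102 m and angle between tube's own z axis and vertical below 0.03 rad and velocity of joint tbar between -0.05 and 0.05 rad/s); the robot touches nothing.
It fails at once if the foot presses on the tube with more than 75 N (over-tightened: the thin wall is crushed) (contact force between foot and tube above 75 N).
It fails at once if the tube is rammed into the end stop with more than 40 N (contact force between tube and stop above 40 N).
It fails at once if something else on the table is moved by more than 30 mm (distance of any of bolt, offcut, can, hammer, brush, wrench, square from where it was at the start of the episode above 0.03 m).
It also fails if it takes over 72 s, if anything falls off the work surface, if the arm or the gripper's body presses on something with over 40 N, if the wrist force passes 120 N, or if a joint passes its speed limit or range.

## Working session

There is one attempt and no reset: what is moved stays moved. The work goes in short steps, Python scripts to look and compute and a shell command to move; the robot and the scene stay as the last step left them, time stands still between calls to the robot, and variables do not carry over. Pictures are saved under pics/ and viewed, and the job is handed in when it is done.

```bash
ls; mkdir -p pics; python3 - <<'E'
from station import manip, snapshot
import cv2, numpy as np
for n in ("scene","top"):
    s=snapshot(n); cv2.imwrite(f"pics/{n}0.png",s["image"]); np.savez(f"pics/{n}0.npz",**s)
    print(n,s["vertical_fov"],s["cx"],s["cy"],[k for k in s]); print(np.round(s["extrinsics"],3))
    print((s["range_z"]>0).mean())
print(manip.sense())
E
```

```text
pics
scene 45.75790459315063 284.4936988576328 206.5347333950605 ['image', 'range_z', 'vertical_fov', 'cx', 'cy', 'extrinsics']
[[-0.195  0.981  0.015  0.134]
 [-0.537 -0.119  0.835  0.219]
 [ 0.821  0.155  0.55  -1.806]
 [ 0.     0.     0.     1.   ]]
0.9957865646258504
top 53.94562943390965 282.2411430936861 211.13329447083206 ['image', 'range_z', 'vertical_fov', 'cx', 'cy', 'extrinsics']
[[-0.027 -0.999  0.018  0.006]
 [ 0.995 -0.025  0.097 -0.585]
 [-0.097  0.02   0.995 -1.332]
 [ 0.     0.     0.     1.   ]]
0.9962585034013606
{'t': 0.1, 'q': array([ 9.67491691e-01,  5.28352851e-01,  1.43378613e+00,  5.99177546e-06,
        1.18141155e+00, -1.78522926e-01]), 'qd': array([ 0.00086326, -0.00261742, -0.00239636,  0.00038723, -0.00088687,
        0.00065085]), 'tau': array([-3.64418302e-04, -4.43305957e+01, -1.78585374e+01, -2.51581214e-04,
        3.90310830e-03, -3.09403649e-07]), 'tcp_pos': array([0.25715181, 0.56886895, 0.20034024]), 'tool_rot': array([ 0.14841791,  0.69148296, -0.1496964 ,  0.69095183]), 'force': array([0.21645269, 0.6281775 , 0.55313652]), 'ft_torque': array([-0.03110598,  0.0088337 , -0.04329875]), 'finger_gap': 0.9982121865448406}
```

View pics/scene0.png

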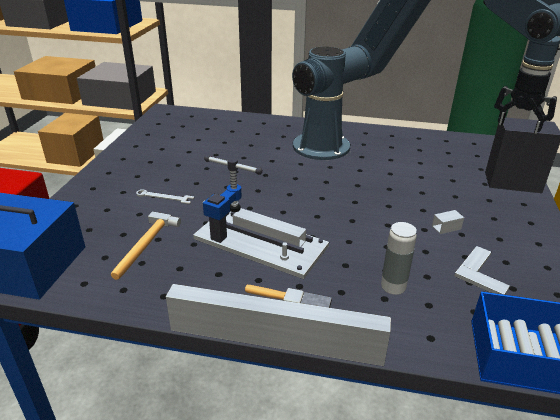

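View pics/top0.png

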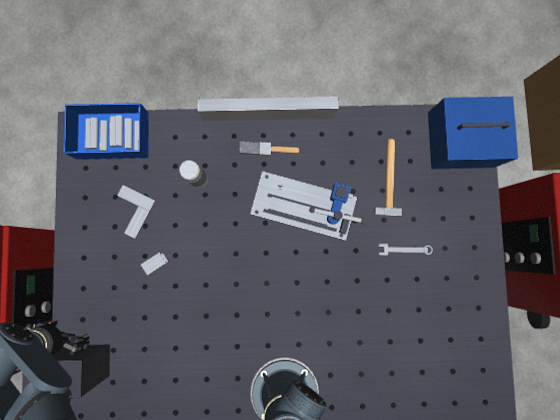

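The top view shows the fixture around (305,205) px with the handle hub near (337,214). The tube's free end points left (+y). I'll zoom in and get 3D points.

```bash
cat > h.py <<'E'
import numpy as np, cv2
def cloud(s):
    H,W=s["range_z"].shape; f=H/2/np.tan(np.radians(float(s["vertical_fov"]))/2)
    v,u=np.mgrid[0:H,0:W]; z=s["range_z"]
    pc=np.stack([(u-float(s["cx"]))/f*z,-(v-float(s["cy"]))/f*z,-z],-1)
    E=s["extrinsics"]; return (pc-E[:3,3])@E[:3,:3]
def ray(s,u,v,h):
    H,W=s["range_z"].shape; f=H/2/np.tan(np.radians(float(s["vertical_fov"]))/2)
    E=s["extrinsics"]; R=E[:3,:3]; c=-R.T@E[:3,3]
    d=R.T@np.array([(u-float(s["cx"]))/f,-(v-float(s["cy"]))/f,-1]); return c+d*(h-c[2])/d[2]
def proj(s,p):
    H,W=s["range_z"].shape; f=H/2/np.tan(np.radians(float(s["vertical_fov"]))/2)
    q=s["extrinsics"][:3,:3]@np.asarray(p)+s["extrinsics"][:3,3]
    return np.array([float(s["cx"])+f*q[0]/-q[2], float(s["cy"])-f*q[1]/-q[2]])
E
python3 - <<'E'
from h import *
for n,(a,b,c,d) in dict(top=(240,160,375,250),scene=(185,145,335,275)).items():
    s=dict(np.load(f"pics/{n}0.npz")); im=s["image"][b:d,a:c]
    k=5; cv2.imwrite(f"pics/{n}z.png",cv2.resize(im,None,fx=k,fy=k,interpolation=cv2.INTER_CUBIC))
    P=cloud(s); z=P[b:d,a:c,2]
    h=np.clip(z/0.22*255,0,255).astype(np.uint8)
    cv2.imwrite(f"pics/{n}h.png",cv2.resize(cv2.applyColorMap(h,cv2.COLORMAP_JET),None,fx=k,fy=k,interpolation=cv2.INTER_NEAREST))
    print(n,np.histogram(z,bins=np.arange(-.01,.24,.01)))
E
```

```text
top (array([2373, 5101, 2100,  767,  176,   64,  626,  118,    1,    0,    1,
         16,   16,  109,  234,  111,    3,    0,    0,    0,   11,  210,
         64,    1]), array([-0.01,  0.  ,  0.01,  0.02,  0.03,  0.04,  0.05,  0.06,  0.07,
        0.08,  0.09,  0.1 ,  0.11,  0.12,  0.13,  0.14,  0.15,  0.16,
        0.17,  0.18,  0.19,  0.2 ,  0.21,  0.22,  0.23]))
scene (array([5342, 7566, 2751,  713,  382,  290,  857,   90,   97,   71,   31,
        109,  131,  208,  222,  112,   22,   17,   26,   20,  112,  203,
         38,    0]), array([-0.01,  0.  ,  0.01,  0.02,  0.03,  0.04,  0.05,  0.06,  0.07,
        0.08,  0.09,  0.1 ,  0.11,  0.12,  0.13,  0.14,  0.15,  0.16,
        0.17,  0.18,  0.19,  0.2 ,  0.21,  0.22,  0.23]))
```

View pics/topz.png

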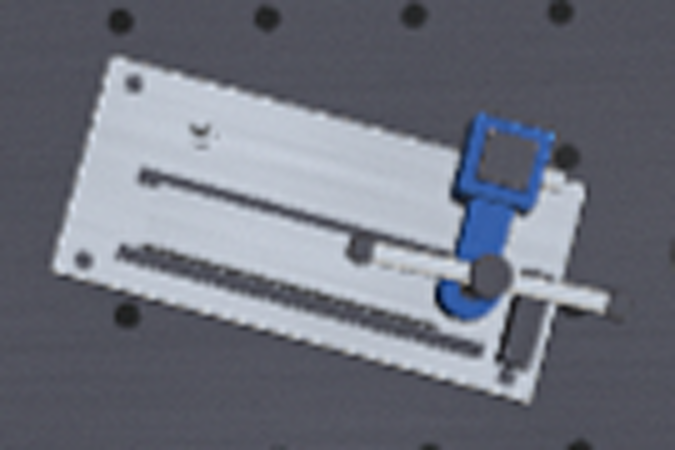

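View pics/toph.png

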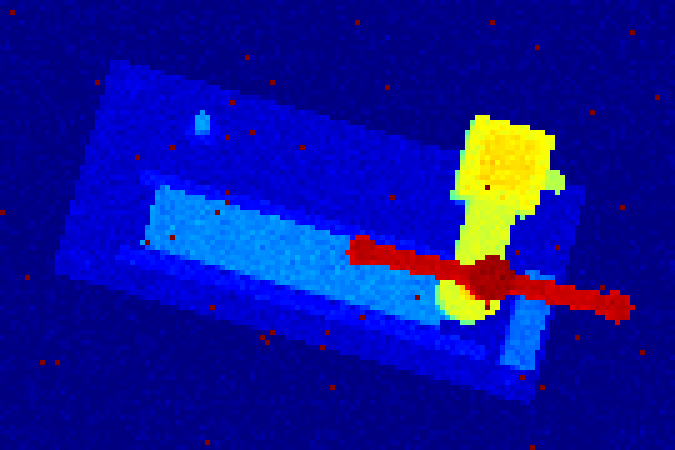

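View pics/scenez.png

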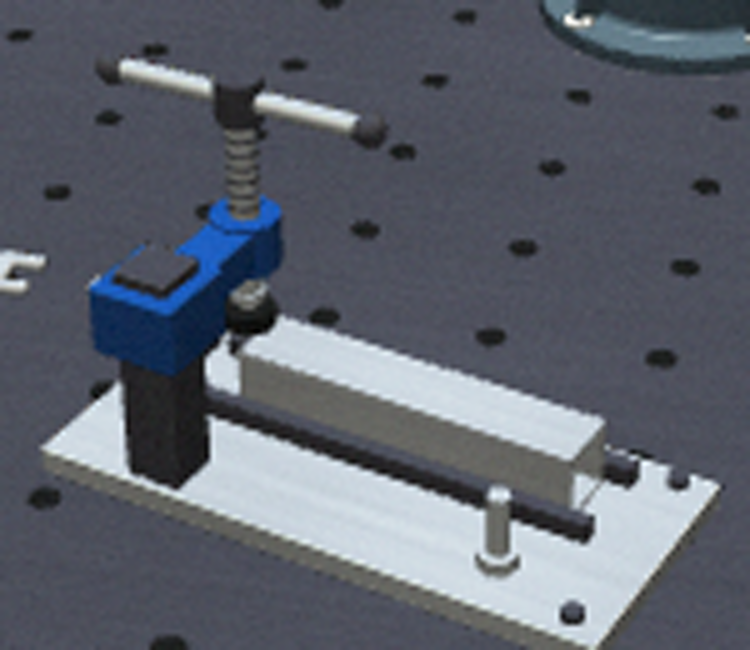

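The views show the tube well short of the stop, the bolt behind the channel, and the bar lying almost along the channel. Next step is to measure them from the clouds.

```bash
cat > meas.py <<'E'
from h import *
def bar(P):
    m=(P[...,2]>.175)&(P[...,2]<.225)&(P[...,0]>.4)&(P[...,0]<.75)&(P[...,1]>-.35)&(P[...,1]<.1)
    q=P[m]; 
    return q
def med(P,m): return P[m]
if __name__=="__main__":
    C={n:cloud(dict(np.load(f"pics/{n}0.npz"))) for n in("top","scene")}
    for n,P in C.items():
        print(n)
        reg=(P[...,0]>.4)&(P[...,0]<.75)&(P[...,1]>-.35)&(P[...,1]<.15)
        # table, bed
        m=(reg&(P[...,2]<.03)); h,e=np.histogram(P[m][:,2],bins=np.arange(-.01,.031,.002)); print(h)
        m=reg&(P[...,2]>.048)&(P[...,2]<.064)
        mm=cv2.morphologyEx(m.astype(np.uint8),cv2.MORPH_OPEN,np.ones((3,3)))
        k,l,st,c=cv2.connectedComponentsWithStats(mm)
        for i in range(1,k):
            q=P[(l==i)]
            if len(q)<15: continue
            r=cv2.minAreaRect(q[:,:2].astype(np.float32)); print("comp",c[i],len(q),q.mean(0).round(4),"z",np.median(q[:,2]).round(4),r)
        m=reg&(P[...,2]>.18)&(P[...,2]<.216)
        mm=m.astype(np.uint8)
        k,l,st,c=cv2.connectedComponentsWithStats(mm); i=1+np.argmax(st[1:,4]); q=P[l==i]
        r=cv2.minAreaRect(q[:,:2].astype(np.float32)); 
        d=np.linalg.svd(q[:,:2]-q[:,:2].mean(0),full_matrices=False)[2][0]
        print("bar",len(q),q.mean(0),r,"dir",np.degrees(np.arctan2(d[1],d[0])),"z",np.percentile(q[:,2],[5,25,50,75,90]))
        t=(q[:,:2]-np.array(r[0]))@d
        for a in np.arange(-.09,.09,.015):
            w=(t>=a)&(t<a+.015)
            if w.any(): print(round(a,3),w.sum(),q[w].mean(0).round(4),q[w][:,2].max().round(4))
E
python3 meas.py
```

```text
top
[   6   56  272  958 2078 2736 2512 1374  484  131   90  223  532  698
  597  344  147   91  106  139]
comp [296.39389313 210.52366412] 655 [ 0.583  -0.0545  0.0571] z 0.0572 ((0.5829716324806213, -0.06301988661289215), (0.1967882364988327, 0.040841009467840195), 73.0892105102539)
comp [345.03225806 224.83870968] 62 [ 0.5331 -0.211   0.0517] z 0.0514 ((0.5326776504516602, -0.21104630827903748), (0.019574781879782677, 0.03305979445576668), 85.03105163574219)
bar 278 [ 0.55146757 -0.16390522  0.20629509] ((0.5516305565834045, -0.164506733417511), (0.16609437763690948, 0.02371028997004032), 73.63642120361328) dir 76.13839811005332 z [0.20037927 0.20334762 0.2058195  0.20898163 0.21226626]
-0.09 13 [ 0.5323 -0.2404  0.2063] 0.2091
-0.075 26 [ 0.5354 -0.2309  0.2052] 0.2121
-0.06 22 [ 0.5391 -0.2159  0.2032] 0.2067
-0.045 21 [ 0.5427 -0.2015  0.2034] 0.2064
-0.03 23 [ 0.5461 -0.1867  0.2054] 0.2094
-0.015 30 [ 0.5494 -0.1698  0.2112] 0.216
0.0 38 [ 0.552  -0.1575  0.2103] 0.2156
0.015 21 [ 0.5567 -0.1429  0.2044] 0.2075
0.03 22 [ 0.5603 -0.1283  0.2047] 0.2083
0.045 21 [ 0.5644 -0.113
[... 780 characters left out ...]
51386] ((0.5537838935852051, -0.16446959972381592), (0.16651339828968048, 0.027804989367723465), 72.65020751953125) dir -103.96248778369544 z [0.1898394  0.1980472  0.20224056 0.20483536 0.21002302]
-0.09 25 [ 0.5763 -0.0889  0.2016] 0.2097
-0.075 25 [ 0.5735 -0.0994  0.202 ] 0.2082
-0.06 27 [ 0.5686 -0.114   0.2011] 0.2054
-0.045 24 [ 0.5643 -0.1291  0.2011] 0.2057
-0.03 22 [ 0.5609 -0.1425  0.201 ] 0.2056
-0.015 88 [ 0.5603 -0.1588  0.2011] 0.2155
0.0 46 [ 0.5569 -0.1712  0.2025] 0.2135
0.015 23 [ 0.5505 -0.1874  0.2016] 0.2068
0.03 23 [ 0.5474 -0.2015  0.2015] 0.2057
0.045 26 [ 0.5431 -0.2168  0.2009] 0.2058
0.06 29 [ 0.54   -0.2321  0.2017] 0.2084
0.075 15 [ 0.5384 -0.2412  0.2021] 0.208
```

```bash
cat >> h.py <<'E'
from scipy.spatial.transform import Rotation as Ro
def st():
    from station import manip
    s=manip.sense(); R=Ro.from_quat(s["tool_rot"]).as_matrix()
    return s,R
E
python3 - <<'E'
from h import *
s,R=st(); print(R.round(4)); 
hy=np.arctan2(R[1,1],R[0,1]); hz=np.arctan2(R[1,2],R[0,2]); print("head y,z deg",np.degrees([hy,hz]),"q1-q6-hz",s["q"][0]-s["q"][5]-hz)
T=dict(np.load("pics/top0.npz"))
# bed corners from mask
P=cloud(T); 
m=((P[...,2]>.011)&(P[...,0]>.4)&(P[...,0]<.75)&(P[...,1]>-.35)&(P[...,1]<.15)).astype(np.uint8)
im=T["image"].astype(int); br=((im.min(-1)>140)).astype(np.uint8); br[:160]=0;br[245:]=0;br[:,:245]=0;br[:,362:]=0
br=cv2.morphologyEx(br,cv2.MORPH_CLOSE,np.ones((9,9))); 
ys,xs=np.nonzero(br); W=np.array([ray(T,x,y,.016)[:2] for x,y in zip(xs,ys)]).astype(np.float32)
print("bed",cv2.minAreaRect(W))
for a,b in [((110,58),(585,185)),((52,270),(530,402))]:
    p=[ray(T,240+x/5,160+y/5,.016) for x,y in(a,b)]; d=p[0]-p[1]; print(p[0][:2].round(4),p[1][:2].round(4),np.linalg.norm(d),np.degrees(np.arctan2(d[1],d[0])))
a=np.radians(73.6);u=np.array([np.cos(a),np.sin(a)]);v=np.array([u[1],-u[0]]);hub=np.array([.552,-.1645])
for n in("top","scene"):
    P=cloud(dict(np.load(f"pics/{n}0.npz")))
    q=P.reshape(-1,3); r=q[:,:2]-hub; S=r@u;V=r@v
    k=(q[:,2]>.05)&(q[:,2]<.063)&(abs(V)<.03)&(S>.02)&(S<.3); print(n,"tube S",np.percentile(S[k],[0,1,99,100]),"V",np.percentile(V[k],[0,2,50,98,100]))
    lo=k&(S<.09);hi=k&(S>.14); print("V mid lo/hi",V[lo].mean(),V[hi].mean())
    k=(q[:,2]>.045)&(q[:,2]<.06)&(abs(V)<.04)&(S>-.09)&(S<-.03);print("stop S",np.percentile(S[k],[2,98]),"V",np.percentile(V[k],[2,98]))
E
```

```text
[[-1.100e-03  4.121e-01  9.111e-01]
 [-1.600e-03  9.111e-01 -4.121e-01]
 [-1.000e+00 -1.900e-03 -4.000e-04]]
head y,z deg [ 65.66168962 -24.33834934] q1-q6-hz 1.5707989468313748
bed ((0.601514995098114, -0.09680548310279846), (0.36182302236557007, 0.1542433351278305), 73.07169342041016)
[0.7211 0.0548] [ 0.6275 -0.2611] 0.32951862069045007 73.49889593943008
[0.5792 0.0964] [ 0.4835 -0.2182] 0.32879569316902185 73.08066529355592
top tube S [0.0209278  0.0225934  0.20277285 0.20472713] V [-0.0196352  -0.01877296 -0.00149137  0.02040163  0.02143644]
V mid lo/hi -0.0046113039653299355 0.0013523577776869383
stop S [-0.0594352  -0.04031255] V [-0.03118165  0.02962274]
scene tube S [0.02019827 0.02169077 0.20366943 0.20627871] V [-0.02222208 -0.01829715  0.00519692  0.02353996  0.02577142]
V mid lo/hi 0.004106967959287681 0.005087090850992388Traceback (most recent call last):
  File "<stdin>", line 20, in <module>
    return _quantile_unchecked(
        a, q, axis, out, overwrite_input, method, keepdims, weights)
    return _ureduce(a,
                    func=_quantile_ureduce_func,
    ...<5 lines>...
                    overwrite_input=overwrite_input,
                    method=method)
    r = func(a, **kwargs)
    result = _quantile(arr,
                       quantiles=q,
    ...<2 lines>...
                       out=out,
                       weights=wgt)
    slices_having_nans = np.isnan(arr[-1, ...])
                                  ~~~^^^^^^^^^
IndexError: index -1 is out of bounds for axis 0 with size 0
```

```bash
python3 -m crank '[[0,0,0,0,0.1437],[0,0,0,0,0.1437],[0,0,0,0,0.1437],[0,0,0,0,0.1437],[0,0,0,0,0.1437]]' 40; python3 -m crank '[[0,0,0,0,0.1437],[0,0,0,0,0.1437],[0,0,0,0,0.1437],[0,0,0,0,0.1437],[0,0,0,0,0.1437]]'
python3 - <<'E'
from h import *
T=dict(np.load("pics/top0.npz"));print("can top",ray(T,189,170,.17))
E
```

```text
t: 0.6
tcp_pos: [0.2573, 0.5691, 0.2006]
tool_rot: [0.384, 0.594, -0.385, 0.594]
force: [-0.6, 1.0, -0.1]
finger_gap: 0.143
t: 1.1
tcp_pos: [0.2573, 0.569, 0.2006]
tool_rot: [-0.568, -0.42, 0.569, -0.421]
force: [0.4, -0.0, 0.4]
finger_gap: -0.002
can top [0.70070164 0.26705914 0.17      ]
```

```bash
python3 -m crank '[[0,0,0.033,0.0245,0],[0,0,0.033,0.0245,0],[0,0,0.033,0.0245,0],[0,0,0.033,0.0245,0],[0,0,0.033,0.0245,0]]'
```

```text
t: 1.6
tcp_pos: [0.3809, 0.4033, 0.2008]
tool_rot: [-0.567, -0.422, 0.567, -0.422]
force: [0.9, 0.5, 0.4]
finger_gap: -0.0
```

```bash
python3 -m crank '[[0,0,0.033,0.0245,0],[0,0,0.033,0.0245,0],[0,0,0.033,0.0245,0],[0,0,0.033,0.0245,0],[0,0,0.033,0.0245,0]]'; python3 -m crank '[[0,0,0.033,0.0245,0],[0,0,0.033,0.0245,0],[0,0,0.033,0.0245,0],[0,0,0.033,0.0245,0],[0,0,0.033,0.0245,0]]'
python3 - <<'E'
from h import *
s,R=st();print(s["tcp_pos"],R.round(3).tolist(),s["q"].round(3))
hub=np.array([.552,-.1645]);a=np.radians(73.3);u=np.array([np.cos(a),np.sin(a)]);v=np.array([u[1],-u[0]]);r=s["tcp_pos"][:2]-hub;print("S,V",r@u,r@v)
E
```

```text
t: 2.1
tcp_pos: [0.5039, 0.2385, 0.2009]
tool_rot: [-0.567, -0.422, 0.567, -0.422]
force: [1.3, 0.6, -0.8]
finger_gap: 0.004
t: 2.6
tcp_pos: [0.6267, 0.0739, 0.2007]
tool_rot: [-0.567, -0.422, 0.568, -0.422]
force: [0.6, 0.3, 0.5]
finger_gap: -0.0
[0.62670283 0.07391157 0.20067988] [[-0.001, 0.958, -0.287], [0.0, -0.287, -0.958], [-1.0, -0.001, 0.0]] [-0.059  0.537  1.416  0.     1.19   0.232]
S,V 0.24982261159516733 0.003041978057992114
```

```bash
python3 -m crank '[[0,0.0405,-0.002,0,0],[0,0.0405,0,0,0],[0,0.0405,0,0,0],[0,0.0405,0,0,0],[0,0,0,0,0]]'; python3 - <<'E'
from station import snapshot
from h import *
s=snapshot("scene");cv2.imwrite("pics/s1.png",cv2.resize(s["image"][140:280,190:350],None,fx=5,fy=5)[:600])
E
```

```text
t: 3.1
tcp_pos: [0.6187, 0.076, 0.033]
tool_rot: [-0.563, -0.425, 0.571, -0.419]
force: [-1.0, 0.1, 0.2]
finger_gap: -0.003
```

View pics/s1.png

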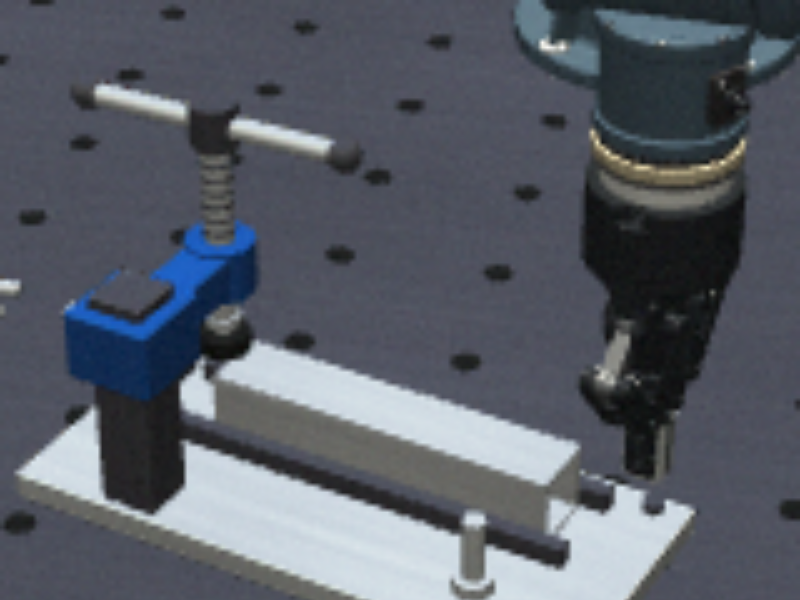

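The picture shows the closed fingers clear of the tube's free end at about (650,460), lined up with it. I'll check that the arm has settled.

```bash
python3 -m crank '[[0,0,0,0,0],[0,0,0,0,0]]'; cat > p.py <<'E'
from h import *
s,R=st();hub=np.array([.552,-.1645]);a=np.radians(73.3);u=np.array([np.cos(a),np.sin(a)]);v=np.array([u[1],-u[0]]);r=s["tcp_pos"][:2]-hub
print("S,V,z",(r@u).round(4),(r@v).round(4),s["tcp_pos"][2].round(4),"Fu,Fv,Fz",(s["force"][:2]@u).round(2),(s["force"][:2]@v).round(2),s["force"][2].round(2),"tilt",R[:,0].round(3),"q6",s["q"][5].round(2))
E
python3 p.py
```

```text
t: 3.35
tcp_pos: [0.6265, 0.0759, 0.0419]
tool_rot: [0.569, 0.421, -0.566, 0.423]
force: [-0.4, -0.6, 0.2]
finger_gap: 0.0
S,V,z 0.2517 0.0023 0.0419 Fu,Fv,Fz -0.66 -0.18 0.22 tilt [ 0.005 -0.    -1.   ] q6 0.23
```

```bash
python3 -m crank '[[0,0.003,-0.001,0.005,0],[0,0,0,0.008,0],[0,0,0,0.008,0],[0,0,0,0.007,0],[0,0,0,0.004,0]]'; python3 p.py;python3 -m crank '[[0,0,0,0.003,0],[0,0,0,0.003,0],[0,0,0,0.003,0],[0,0,0,0.003,0],[0,0,0,0.003,0]]'; python3 p.py
```

```text
t: 3.85
tcp_pos: [0.614, 0.0445, 0.0364]
tool_rot: [-0.567, -0.422, 0.567, -0.422]
force: [-1.0, -0.1, 0.6]
finger_gap: 0.0
S,V,z 0.218 -0.0006 0.0364 Fu,Fv,Fz -0.36 -0.95 0.56 tilt [ 0. -0. -1.] q6 0.18
t: 4.35
tcp_pos: [0.6099, 0.0311, 0.0362]
tool_rot: [-0.567, -0.422, 0.567, -0.422]
force: [-0.7, 1.2, 0.7]
finger_gap: 0.001
S,V,z 0.204 -0.0008 0.0362 Fu,Fv,Fz 0.96 -1.04 0.7 tilt [-0.  0. -1.] q6 0.16
```

```bash
python3 -m crank '[[0,0,0,0.003,0],[0,0,0,0.003,0],[0,0,0,0.003,0]]'; python3 p.py;python3 - <<'E'
from station import snapshot
from h import *
s=snapshot("scene");cv2.imwrite("pics/s2.png",cv2.resize(s["image"][140:280,190:350],None,fx=5,fy=5)[:600])
E
```

```text
t: 4.65
tcp_pos: [0.6073, 0.0224, 0.0362]
tool_rot: [0.567, 0.422, -0.567, 0.422]
force: [0.1, -0.3, -0.8]
finger_gap: 0.001
S,V,z 0.1949 -0.0007 0.0362 Fu,Fv,Fz -0.24 0.21 -0.75 tilt [ 0. -0. -1.] q6 0.14
```

View pics/s2.png

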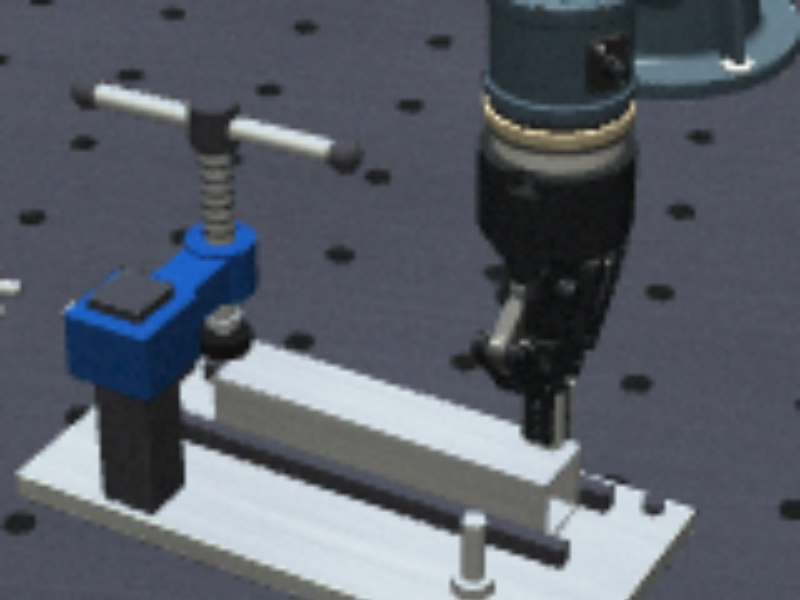

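```bash
python3 - <<'E'
from station import snapshot
from h import *
for n in("scene","top"):
    s=snapshot(n);p=proj(s,[.6073,.0224,.0362]); print(n,p,(p-np.array([190,140]))*5)
    P=cloud(s); u,w=p.round().astype(int)
    cv2.imwrite(f"pics/{n}3.png",cv2.resize(s["image"][w-45:w+45,u-60:u+60],None,fx=6,fy=6,interpolation=cv2.INTER_CUBIC))
    print(P[w-2:w+3:2,u-8:u+9:4].round(3).tolist())
    np.savez(f"pics/{n}3.npz",**s)
E
```

```text
scene [299.11142597 237.40777549] [545.55712984 487.03887747]
[[[0.62, 0.003, 0.05], [0.627, 0.015, 0.057], [0.623, 0.024, 0.056], [0.599, 0.031, 0.039], [0.585, 0.04, 0.03]], [[0.626, 0.004, 0.048], [0.626, 0.015, 0.05], [0.63, 0.025, 0.055], [0.594, 0.031, 0.029], [0.59, 0.041, 0.028]], [[0.622, 0.004, 0.039], [0.626, 0.015, 0.044], [0.628, 0.025, 0.047], [0.593, 0.031, 0.022], [0.594, 0.041, 0.024]]]
top [272.44019555 204.36762892] [412.20097773 321.83814461]
[[[0.574, 0.042, 0.38], [0.574, 0.032, 0.382], [0.573, 0.022, 0.383], [0.573, 0.012, 0.385], [0.572, 0.003, 0.388]], [[0.582, 0.044, 0.275], [0.571, 0.032, 0.368], [0.57, 0.022, 0.371], [0.569, 0.013, 0.375], [0.569, 0.003, 0.376]], [[0.58, 0.045, 0.24], [0.576, 0.034, 0.278], [0.57, 0.023, 0.324], [0.575, 0.012, 0.282], [0.578, 0.001, 0.25]]]
```

View pics/top3.png

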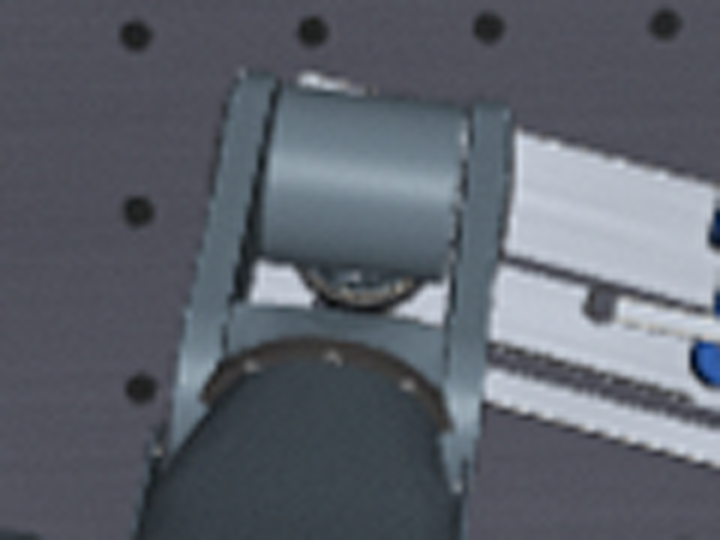

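View pics/scene3.png

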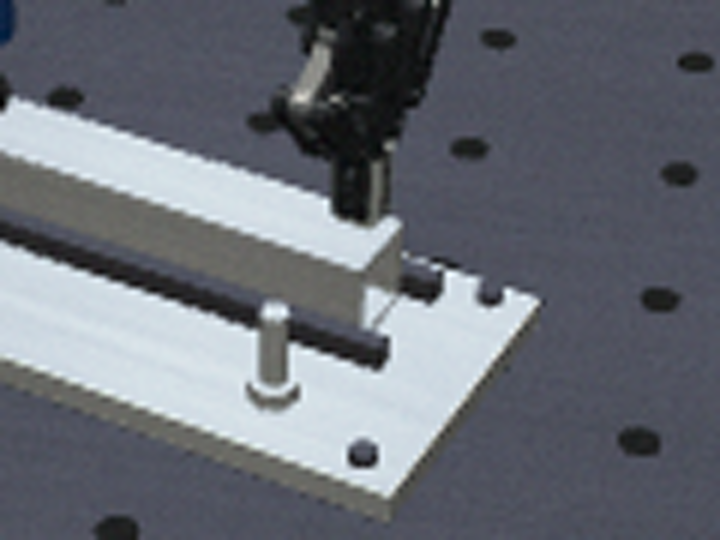

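```bash
python3 - <<'E'
from h import *
s=dict(np.load("pics/scene3.npz"))
print("s1 tcp proj",(proj(s,[.6230,.0759,.038])-[190,140])*5)
P=cloud(s)
for w in range(215,242,2): print(w,[tuple(P[w,u].round(3).tolist()) for u in (296,298,300,302)])
E
```

```text
s1 tcp proj [644.31289842 516.00878515]
215 [(0.65, 0.019, 0.134), (0.639, 0.022, 0.127), (0.621, 0.024, 0.115), (0.618, 0.029, 0.114)]
217 [(0.646, 0.019, 0.126), (0.641, 0.023, 0.123), (0.625, 0.025, 0.112), (0.617, 0.029, 0.108)]
219 [(0.636, 0.017, 0.113), (0.638, 0.023, 0.115), (0.619, 0.025, 0.102), (0.615, 0.029, 0.1)]
221 [(0.617, 0.014, 0.093), (0.62, 0.02, 0.096), (0.617, 0.024, 0.095), (0.613, 0.029, 0.093)]
223 [(0.621, 0.015, 0.09), (0.619, 0.02, 0.089), (0.616, 0.025, 0.088), (0.612, 0.029, 0.086)]
225 [(0.619, 0.015, 0.082), (0.619, 0.02, 0.083), (0.615, 0.025, 0.081), (0.615, 0.03, 0.082)]
227 [(0.616, 0.015, 0.074), (0.622, 0.021, 0.08), (0.614, 0.025, 0.074), (0.612, 0.029, 0.074)]
229 [(0.599, 0.012, 0.056), (0.614, 0.02, 0.068), (0.616, 0.025, 0.069), (0.595, 0.027, 0.055)]
231 [(0.608, 0.014, 0.056), (0.611, 0.019, 0.059), (0.609, 0.024, 0.058), (0.606, 0.029, 0.057)]
233 [(0.618, 0.016, 0.057), (0.617, 0.02, 0.057), (0.613, 0.025, 0.055), (0.613, 0.03, 0.056)]
235 [(0.622, 0.016, 0.054), (0.628, 0.022, 0.059), (0.622, 0.027, 0.055), (0.594, 0.028, 0.035)]
237 [(0.629, 0.018, 0.052), (0.63, 0.023, 0.054), (0.589, 0.022, 0.024), (0.592, 0.028, 0.027)]
239 [(0.63, 0.018, 0.047), (0.629, 0.023, 0.047), (0.592, 0.023, 0.02), (0.596, 0.028, 0.024)]
241 [(0.627, 0.018, 0.039), (0.627, 0.023, 0.039), (0.598, 0.024, 0.018), (0.597, 0.029, 0.018)]
```

The cloud puts the fingertips at z ≈ 0.066, hovering over the tube, while the TCP reads 0.036. I need to sort that out before going on.

```bash
python3 - <<'E'
from h import *
from station import manip
print([a for a in dir(manip) if a[0]!="_"], getattr(manip,"hold_point_z",None)); print(manip.sense())
s=dict(np.load("pics/scene3.npz"));P=cloud(s)
# width profile of gripper vs z
q=P[150:235,270:330].reshape(-1,3)
hub=np.array([.552,-.1645]);a=np.radians(73.3);u=np.array([np.cos(a),np.sin(a)]);v=np.array([u[1],-u[0]])
r=q[:,:2]-hub;S=r@u;V=r@v
k=(abs(S-.195)<.06)&(abs(V)<.06)
for z in np.arange(.05,.3,.01):
    w=k&(q[:,2]>=z)&(q[:,2]<z+.01)
    if w.sum()>2: print(round(z,2),w.sum(),"S",np.percentile(S[w],[3,97]).round(3),"V",np.percentile(V[w],[3,97]).round(3))
E
```

```text
['PlanningError', 'hold_point_z', 'sense', 'sign_off'] 0.0187
{'t': 4.8, 'q': array([-1.46868475e-01,  7.25132222e-01,  1.59935445e+00,  3.55410679e-05,
        8.17151742e-01,  1.44529869e-01]), 'qd': array([ 0.00555087,  0.0007856 , -0.00158237, -0.00109502,  0.00185328,
        0.00102366]), 'tau': array([-1.27929118e-01, -4.63602591e+01, -1.15735450e+01, -1.23925277e-02,
        2.76613173e-03, -5.97732942e-03]), 'tcp_pos': array([0.60731213, 0.02237466, 0.03621424]), 'tool_rot': array([-0.56729463, -0.42212123,  0.56730451, -0.42208538]), 'force': array([-0.84323854, -0.27335796,  0.26523245]), 'ft_torque': array([ 0.00537817, -0.04612484,  0.02464977]), 'finger_gap': -0.0015214981119581958}
0.05 247 S [0.137 0.202] V [-0.017  0.022]
0.06 7 S [0.166 0.199] V [0.005 0.018]
0.07 27 S [0.186 0.204] V [-0.004  0.014]
0.08 33 S [0.186 0.204] V [-0.002  0.014]
0.09 29 S [0.183 0.204] V [-0.006  0.015]
0.1 17 S [0.191 0.204] V [-0.009  0.013]
0.11 54 S [0.184 0.206] V [-0.028  0.033]
0.12 38 S [0.185 0.205] V [-0.038  0.041]
0.13 74 S [0.184 0.209] V [-0.045  0.049]
0.14 67 S [0.187 0.21 ] V [-0.053  0.057]
0.15 90 S [0.184 0.211] V [-0.051  0.06 ]
0.16 91 S [0.185 0.212] V [-0.013  0.058]
0.17 85 S [0.184 0.213] V [-0.013  0.044]
0.18 41 S [0.184 0.205] V [0.017 0.039]
0.19 61 S [0.171 0.229] V [0.002 0.039]
0.2 119 S [0.165 0.23 ] V [-0.002  0.039]
0.21 107 S [0.166 0.23 ] V [-0.002  0.039]
0.22 129 S [0.167 0.23 ] V [-0.004  0.038]
0.23 150 S [0.161 0.23 ] V [-0.008  0.037]
0.24 121 S [0.166 0.225] V [-0.007  0.033]
0.25 92 S [0.17  0.228] V [-0.003  0.036]
0.26 120 S [0.167 0.228] V [-0.004  0.035]
0.27 129 S [0.17  0.228] V [-0.005  0.036]
0.28 104 S [0.171 0.226] V [-0.002  0.034]
0.29 109 S [0.178 0.233] V [-0.     0.034]
```

```bash
python3 -m crank '[[0,0,0,-0.012,0],[0,0,0,-0.018,0],[0,0,0,-0.018,0],[0,0,0,-0.012,0],[0,0,0,0,0]]'; python3 p.py; python3 - <<'E'
from station import snapshot
from h import *
s=snapshot("scene");np.savez("pics/scene4.npz",**s);P=cloud(s)
q=P[150:260,270:350].reshape(-1,3)
hub=np.array([.552,-.1645]);a=np.radians(73.3);u=np.array([np.cos(a),np.sin(a)]);v=np.array([u[1],-u[0]])
r=q[:,:2]-hub;S=r@u;V=r@v
k=(abs(S-.255)<.04)&(abs(V)<.025)
for z in np.arange(-.005,.14,.005):
    w=k&(q[:,2]>=z)&(q[:,2]<z+.005)
    if w.sum()>0: print(round(z,3),w.sum(),"S",np.percentile(S[w],[3,97]).round(3),"V",np.percentile(V[w],[3,97]).round(3))
w,uu=proj(s,[.552+.2874*.255,-.1645+.9578*.255,.0362])[::-1].round().astype(int); print(w,uu)
cv2.imwrite("pics/s4.png",cv2.resize(s["image"][w-60:w+30,uu-60:uu+60],None,fx=6,fy=6,interpolation=cv2.INTER_CUBIC))
E
```

```text
t: 5.3
tcp_pos: [0.6251, 0.0829, 0.0362]
tool_rot: [0.567, 0.423, -0.566, 0.423]
force: [0.1, 0.1, -0.3]
finger_gap: -0.005
S,V,z 0.2579 -0.0011 0.0362 Fu,Fv,Fz 0.14 0.03 -0.25 tilt [ 0.001  0.    -1.   ] q6 0.24
-0.005 51 S [0.259 0.292] V [-0.024  0.005]
0.0 63 S [0.259 0.293] V [-0.024  0.013]
0.005 10 S [0.257 0.261] V [-0.017  0.017]
0.01 58 S [0.218 0.26 ] V [-0.023  0.024]
0.015 167 S [0.216 0.259] V [-0.024  0.024]
0.02 6 S [0.217 0.233] V [-0.023  0.024]
0.025 6 S [0.215 0.219] V [-0.024  0.017]
0.065 6 S [0.251 0.263] V [0.002 0.008]
0.07 9 S [0.25  0.267] V [-0.005  0.01 ]
0.075 16 S [0.25  0.267] V [-0.002  0.013]
0.08 16 S [0.247 0.266] V [-0.005  0.015]
0.085 17 S [0.246 0.267] V [-0.006  0.014]
0.09 19 S [0.246 0.267] V [-0.005  0.015]
0.095 12 S [0.254 0.267] V [-0.007  0.015]
0.1 7 S [0.253 0.268] V [-0.005  0.013]
0.105 3 S [0.266 0.268] V [-0.009  0.012]
0.11 14 S [0.253 0.271] V [-0.01   0.012]
0.115 16 S [0.254 0.269] V [-0.024  0.018]
0.12 12 S [0.264 0.269] V [-0.022  0.015]
0.125 4 S [0.258 0.268] V [0.013 0.016]
0.13 16 S [0.254 0.273] V [-0.006  0.017]
0.135 18 S [0.257 0.274] V [-0.015  0.017]
0.14 17 S [0.261 0.273] V [-0.015  0.02 ]
245 320
```

View pics/s4.png

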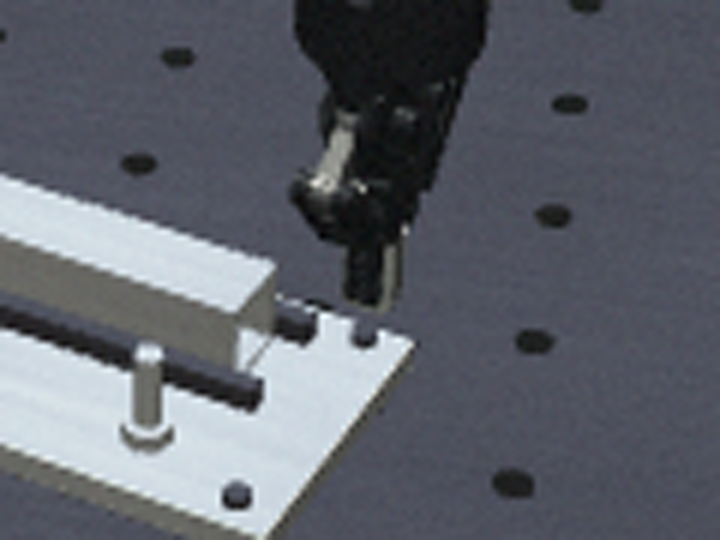

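The visible tip is about 30 mm above the reported TCP height, while x and y agree. I'll descend another 26 mm and treat true tip z as reading + 0.030.

```bash
python3 -m crank '[[0,0.009,0,0,0],[0,0.009,0,0,0],[0,0.008,0,0,0],[0,0,0,0,0],[0,0,0,0.005,0]]'; python3 p.py; python3 - <<'E'
from station import snapshot
from h import *
s=snapshot("scene");P=cloud(s)
q=P[150:260,270:350].reshape(-1,3)
hub=np.array([.552,-.1645]);a=np.radians(73.3);u=np.array([np.cos(a),np.sin(a)]);v=np.array([u[1],-u[0]])
r=q[:,:2]-hub;S=r@u;V=r@v
k=(abs(S-.255)<.04)&(abs(V)<.025)
for z in np.arange(.02,.07,.005):
    w=k&(q[:,2]>=z)&(q[:,2]<z+.005)
    if w.sum()>0: print(round(z,3),w.sum(),"S",np.percentile(S[w],[3,97]).round(3),"V",np.percentile(V[w],[3,97]).round(3))
E
```

```text
t: 5.85
tcp_pos: [0.6229, 0.0752, 0.0096]
tool_rot: [-0.567, -0.422, 0.567, -0.422]
force: [0.3, 0.3, 0.3]
finger_gap: -0.002
S,V,z 0.2499 -0.001 0.0096 Fu,Fv,Fz 0.35 0.21 0.29 tilt [-0.001  0.    -1.   ] q6 0.23
0.02 6 S [0.216 0.226] V [-0.022  0.012]
0.025 6 S [0.215 0.221] V [-0.025  0.024]
0.03 1 S [0.22 0.22] V [-0.021 -0.021]
0.035 2 S [0.243 0.25 ] V [0.003 0.005]
0.04 8 S [0.239 0.258] V [-0.009  0.007]
0.045 11 S [0.24 0.26] V [0.002 0.013]
0.05 16 S [0.244 0.26 ] V [-0.007  0.015]
0.055 14 S [0.242 0.259] V [-0.004  0.015]
0.06 14 S [0.245 0.259] V [-0.007  0.015]
0.065 21 S [0.242 0.259] V [-0.002  0.016]
```

```bash
python3 -m crank '[[0,0,0,0.006,0],[0,0,0,0.008,0],[0,0,0,0.008,0],[0,0,0,0.006,0],[0,0,0,0.003,0]]'; python3 p.py;python3 -m crank '[[0,0,0,0.003,0],[0,0,0,0.003,0],[0,0,0,0.003,0]]'; python3 p.py;python3 -m crank '[[0,0,0,0.003,0],[0,0,0,0.003,0],[0,0,0,0.003,0]]'; python3 p.py
```

```text
t: 6.4
tcp_pos: [0.614, 0.0446, 0.0104]
tool_rot: [-0.567, -0.422, 0.567, -0.422]
force: [-0.6, 0.2, -0.2]
finger_gap: 0.003
S,V,z 0.2182 -0.0007 0.0104 Fu,Fv,Fz 0.01 -0.62 -0.22 tilt [-0. -0. -1.] q6 0.18
t: 6.7
tcp_pos: [0.612, 0.0374, 0.0104]
tool_rot: [0.568, 0.422, -0.567, 0.422]
force: [0.7, 2.5, 0.7]
finger_gap: -0.001
S,V,z 0.2106 -0.0006 0.0104 Fu,Fv,Fz 2.59 -0.06 0.67 tilt [ 0.001  0.001 -1.   ] q6 0.17
t: 7.0
tcp_pos: [0.6092, 0.0284, 0.0103]
tool_rot: [0.567, 0.422, -0.567, 0.422]
force: [1.0, 3.0, 0.4]
finger_gap: -0.001
S,V,z 0.2011 -0.0007 0.0103 Fu,Fv,Fz 3.16 0.1 0.43 tilt [ 0.  0. -1.] q6 0.15
```

Contact at about 3 N, so the tube is sliding. Continuing.

```bash
python3 -m crank '[[0,0,0,0.004,0],[0,0,0,0.004,0],[0,0,0,0.004,0],[0,0,0,0.004,0]]'; python3 p.py;python3 -m crank '[[0,0,0,0.003,0],[0,0,0,0.002,0],[0,0,0,0.0015,0]]'; python3 p.py;python3 -m crank '[[0,0,0,0.001,0],[0,0,0,0.001,0]]'; python3 p.py
```

```text
t: 7.4
tcp_pos: [0.6045, 0.0127, 0.0103]
tool_rot: [0.567, 0.422, -0.567, 0.422]
force: [0.9, 3.5, 1.4]
finger_gap: -0.0
S,V,z 0.1848 -0.0007 0.0103 Fu,Fv,Fz 3.61 -0.13 1.41 tilt [ 0.  0. -1.] q6 0.13
t: 7.7
tcp_pos: [0.6026, 0.0066, 0.0103]
tool_rot: [0.567, 0.422, -0.567, 0.422]
force: [1.2, 4.0, 2.1]
finger_gap: 0.005
S,V,z 0.1784 -0.0007 0.0103 Fu,Fv,Fz 4.14 -0.04 2.09 tilt [ 0.  0. -1.] q6 0.12
t: 7.9
tcp_pos: [0.6021, 0.0049, 0.0103]
tool_rot: [0.567, 0.422, -0.567, 0.422]
force: [1.5, 3.4, 1.2]
finger_gap: 0.0
S,V,z 0.1767 -0.0007 0.0103 Fu,Fv,Fz 3.64 0.46 1.25 tilt [ 0.  0. -1.] q6 0.11
```

```bash
for i in 1 2; do python3 p.py; done; python3 -m crank '[[0,0,0,0.001,0],[0,0,0,0.001,0],[0,0,0,0.001,0]]'; python3 p.py;python3 -m crank '[[0,0,0,0.001,0]]'; python3 p.py;python3 -m crank '[[0,0,0,0.001,0]]'; python3 p.py
```

```text
S,V,z 0.1767 -0.0007 0.0103 Fu,Fv,Fz 3.64 0.46 1.25 tilt [ 0.  0. -1.] q6 0.11
S,V,z 0.1767 -0.0007 0.0103 Fu,Fv,Fz 3.64 0.46 1.25 tilt [ 0.  0. -1.] q6 0.11
t: 8.2
tcp_pos: [0.6012, 0.002, 0.0103]
tool_rot: [0.567, 0.422, -0.567, 0.422]
force: [1.0, 3.7, 3.0]
finger_gap: 0.0
S,V,z 0.1736 -0.0007 0.0103 Fu,Fv,Fz 3.87 -0.14 3.03 tilt [ 0.  0. -1.] q6 0.11
t: 8.3
tcp_pos: [0.6009, 0.001, 0.0103]
tool_rot: [0.567, 0.422, -0.567, 0.422]
force: [1.5, 4.4, 2.1]
finger_gap: -0.002
S,V,z 0.1726 -0.0007 0.0103 Fu,Fv,Fz 4.67 0.12 2.08 tilt [ 0.  0. -1.] q6 0.11
t: 8.4
tcp_pos: [0.6008, 0.0006, 0.0103]
tool_rot: [0.568, 0.422, -0.567, 0.422]
force: [2.1, 7.5, 1.9]
finger_gap: -0.0
S,V,z 0.1722 -0.0007 0.0103 Fu,Fv,Fz 7.74 -0.16 1.93 tilt [ 0.001  0.001 -1.   ] q6 0.11
```

```bash
python3 -m crank '[[0,0,0,0.0005,0]]'; python3 p.py;python3 -m crank '[[0,0,0,0.0005,0],[0,0,0,0,0],[0,0,0,0,0]]'; python3 p.py
```

```text
t: 8.5
tcp_pos: [0.6008, 0.0006, 0.0103]
tool_rot: [0.568, 0.422, -0.567, 0.422]
force: [2.6, 8.4, 2.9]
finger_gap: -0.0
S,V,z 0.1722 -0.0007 0.0103 Fu,Fv,Fz 8.84 0.1 2.94 tilt [ 0.001  0.002 -1.   ] q6 0.1
t: 8.8
tcp_pos: [0.6009, 0.0006, 0.0103]
tool_rot: [0.568, 0.422, -0.567, 0.422]
force: [2.5, 8.8, 1.7]
finger_gap: 0.0
S,V,z 0.1722 -0.0007 0.0103 Fu,Fv,Fz 9.17 -0.16 1.71 tilt [ 0.001  0.002 -1.   ] q6 0.1
```

Butted home: the position stays put and the push is a steady 9 N. Next I back off, rise and go over the bar.

```bash
python3 -m crank '[[0,0,0,-0.008,0],[0,0,0,-0.012,0],[0,-0.03,0,0,0],[0.05,-0.045,0,0,0],[0.05,-0.045,0,0,0]]'; python3 -m crank '[[0.05,-0.04,0,0,0],[0.05,-0.03,0,0,0],[0.05,-0.015,0,0,0],[0.05,0,0,0,-0.049],[0.05,0,0,0,0]]';python3 p.py
python3 - <<'E'
from station import snapshot
from h import *
s=snapshot("scene");np.savez("pics/scene5.npz",**s);P=cloud(s)
cv2.imwrite("pics/s5.png",cv2.resize(s["image"][130:280,185:345],None,fx=4,fy=4,interpolation=cv2.INTER_CUBIC))
q=P.reshape(-1,3);hub=np.array([.552,-.1645]);a=np.radians(73.3);u=np.array([np.cos(a),np.sin(a)]);v=np.array([u[1],-u[0]])
r=q[:,:2]-hub;S=r@u;V=r@v
k=(q[:,2]>.05)&(q[:,2]<.061)&(abs(V)<.03)&(S>.02)&(S<.3); print("tube end S",np.percentile(S[k],[1,99]))
k=(abs(S-.192)<.05)&(abs(V)<.06)&(q[:,2]>.1)
for z in np.arange(.2,.36,.01):
    w=k&(q[:,2]>=z)&(q[:,2]<z+.01)
    if w.sum()>0: print(round(z,3),w.sum(),"S",np.percentile(S[w],[3,97]).round(3),"V",np.percentile(V[w],[3,97]).round(3))
E
```

```text
t: 9.3
tcp_pos: [0.6049, 0.0184, 0.1303]
tool_rot: [-0.566, -0.423, 0.568, -0.422]
force: [0.7, 0.2, -0.8]
finger_gap: 0.329
t: 9.8
tcp_pos: [0.6059, 0.0181, 0.2156]
tool_rot: [-0.556, -0.436, 0.557, -0.436]
force: [-0.8, -0.2, 0.5]
finger_gap: 0.585
S,V,z 0.1904 -0.0009 0.2156 Fu,Fv,Fz -0.44 -0.74 0.52 tilt [ 0.    -0.001 -1.   ] q6 0.09
tube end S [0.02186712 0.15911007]
0.24 4 S [0.187 0.198] V [-0.022  0.03 ]
0.25 64 S [0.18 0.2 ] V [-0.032  0.037]
0.26 72 S [0.179 0.2  ] V [-0.029  0.039]
0.27 71 S [0.178 0.2  ] V [-0.03  0.04]
0.28 56 S [0.184 0.202] V [-0.032  0.039]
0.29 66 S [0.182 0.204] V [-0.047  0.057]
0.3 103 S [0.18  0.204] V [-0.053  0.058]
0.31 85 S [0.181 0.207] V [-0.056  0.059]
0.32 84 S [0.19  0.207] V [-0.057  0.059]
0.33 71 S [0.191 0.207] V [-0.057  0.055]
0.34 90 S [0.195 0.209] V [-0.055  0.051]
0.35 121 S [0.182 0.208] V [-0.013  0.057]
```

View pics/s5.png

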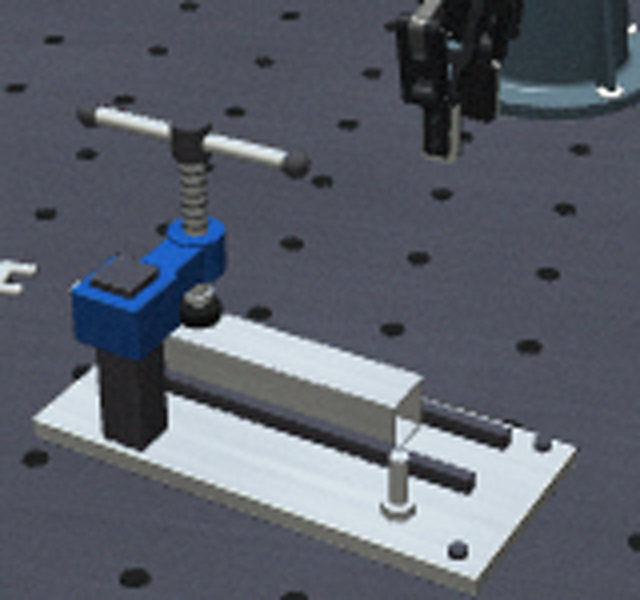

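The tube end is at S 0.159, as expected for butted. The open gripper is at (440,100), clear above the bar's height. I'll move over the near arm at r = 48 mm.

```bash
python3 -m crank '[[0.05,0,-0.0015,0.0243,0],[0.05,0,-0.002,0.034,0],[0.05,0,-0.002,0.034,0],[0.05,0,-0.002,0.03,0],[0.05,0,-0.001,0.02,0]]'; python3 -m crank '[[0.05,0,0,0,0],[0.05,0,0,0,0]]';cat > a.py <<'E'
from h import *
import sys
H=np.array([.552,-.1645])
s,R=st();r=s["tcp_pos"][:2]-H;z=R[:2,2];y=R[:2,1];F=s["force"]
print("t",round(s["t"],2),"r(along -z,+y) %.4f %.4f"%(-r@z,r@y),"z %.4f"%s["tcp_pos"][2],"posang %.1f hz+180 %.1f"%(np.degrees(np.arctan2(r[1],r[0])),np.degrees(np.arctan2(-z[1],-z[0]))),"Fy %.2f Fz_t %.2f Fup %.2f"%(F[:2]@y,F[:2]@z,F[2]),"M",s["ft_torque"].round(3),"Tax(cw) %.3f / %.3f"%(r[0]*F[1]-r[1]*F[0],r[0]*F[1]-r[1]*F[0]+s["ft_torque"][2]),"q6 %.2f gap %.3f"%(s["q"][5],s["finger_gap"]))
E
python3 a.py
```

```text
t: 10.35
tcp_pos: [0.5623, -0.1196, 0.2141]
tool_rot: [-0.556, -0.436, 0.558, -0.435]
force: [0.1, 1.1, 0.7]
finger_gap: 0.588
t: 10.55
tcp_pos: [0.5632, -0.1177, 0.2144]
tool_rot: [-0.557, -0.436, 0.557, -0.435]
force: [0.4, -0.1, -0.0]
finger_gap: 0.587
t 10.55 r(along -z,+y) 0.0481 -0.0004 z 0.2144 posang 76.5 hz+180 76.0 Fy 0.41 Fz_t 0.02 Fup -0.04 M [ 0.046 -0.048 -0.046] Tax(cw) -0.020 / -0.066 q6 -0.16 gap 0.587
```

```bash
python3 -m crank '[[0.05,0.015,0,0,0],[0.05,0.02,0,0,0],[0.05,0.016,0,0,0],[0.05,0.010,0,0,0],[0.05,0,0,0,0]]' 20; python3 a.py; python3 - <<'E'
from station import snapshot
from h import *
s=snapshot("scene");np.savez("pics/scene6.npz",**s)
cv2.imwrite("pics/s6.png",cv2.resize(s["image"][130:250,185:305],None,fx=5,fy=5,interpolation=cv2.INTER_CUBIC))
E
```

```text
t: 11.05
tcp_pos: [0.5627, -0.1163, 0.1525]
tool_rot: [-0.556, -0.438, 0.557, -0.435]
force: [0.4, 1.0, -0.3]
finger_gap: 0.584
t 11.05 r(along -z,+y) 0.0493 -0.0011 z 0.1525 posang 77.4 hz+180 76.2 Fy 0.13 Fz_t -1.02 Fup -0.28 M [-0.021 -0.013 -0.015] Tax(cw) -0.007 / -0.023 q6 -0.16 gap 0.584
```

View pics/s6.png

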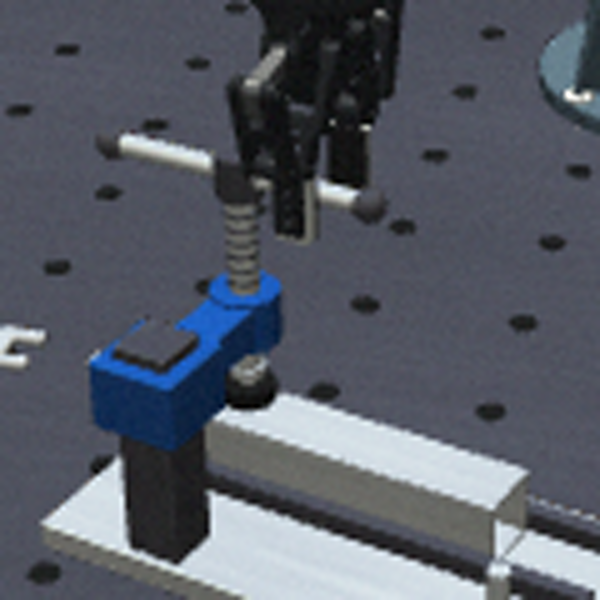

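The fingers straddle the bar between the hub and the ball at (300,200). Closing.

```bash
python3 -m crank '[[0,0,0,0,0],[0,0,0,0,0],[0,0,0,0,0],[0,0,0,0,0]]' 30; python3 a.py; python3 -m crank '[[0,0,0,0,0],[0,0,0,0,0]]'; python3 a.py
```

```text
t: 11.5
tcp_pos: [0.5642, -0.1179, 0.1551]
tool_rot: [0.557, 0.436, -0.556, 0.436]
force: [0.2, 2.0, 3.6]
finger_gap: 0.126
t 11.5 r(along -z,+y) 0.0482 0.0007 z 0.1551 posang 75.3 hz+180 76.1 Fy -0.31 Fz_t -1.97 Fup 3.57 M [ 0.139 -0.05   0.004] Tax(cw) 0.016 / 0.020 q6 -0.16 gap 0.126
t: 11.7
tcp_pos: [0.5643, -0.1178, 0.155]
tool_rot: [0.557, 0.436, -0.556, 0.436]
force: [-0.0, 1.8, 4.5]
finger_gap: 0.126
t 11.7 r(along -z,+y) 0.0483 0.0007 z 0.1550 posang 75.3 hz+180 76.1 Fy -0.45 Fz_t -1.79 Fup 4.49 M [ 0.288 -0.007 -0.061] Tax(cw) 0.023 / -0.038 q6 -0.16 gap 0.126
```

```bash
python3 -m crank '[[0,0.00006,0.0029,0.0001,0.06],[0,0.000115,0.00578,0.00035,0.12],[0,0.000115,0.00578,0.00035,0.12]]'; python3 a.py; python3 -m crank '[[0,0.000115,0.00578,0.00035,0.12],[0,0.000115,0.00578,0.00035,0.12]]'; python3 a.py
```

```text
t: 12.0
tcp_pos: [0.5775, -0.1232, 0.1546]
tool_rot: [0.617, 0.346, -0.616, 0.347]
force: [-0.7, -0.0, 3.8]
finger_gap: 0.124
t 12.0 r(along -z,+y) 0.0485 0.0003 z 0.1546 posang 58.3 hz+180 58.7 Fy -0.61 Fz_t 0.40 Fup 3.80 M [0.248 0.103 0.032] Tax(cw) 0.030 / 0.061 q6 0.15 gap 0.124
t: 12.2
tcp_pos: [0.5866, -0.1303, 0.1543]
tool_rot: [0.654, 0.27, -0.653, 0.27]
force: [-1.4, 1.8, 5.5]
finger_gap: 0.124
t 12.2 r(along -z,+y) 0.0486 0.0002 z 0.1543 posang 44.7 hz+180 44.9 Fy -2.31 Fz_t -0.28 Fup 5.47 M [0.26  0.15  0.028] Tax(cw) 0.112 / 0.140 q6 0.38 gap 0.124
```

```bash
for i in 1 2 3; do python3 -m crank '[[0,0.000115,0.00578,0.00035,0.12],[0,0.000115,0.00578,0.00035,0.12],[0,0.000115,0.00578,0.00035,0.12],[0,0.000115,0.00578,0.00035,0.12],[0,0.000115,0.00578,0.00035,0.12]]' >/dev/null; python3 a.py; done
```

```text
t 12.7 r(along -z,+y) 0.0485 -0.0002 z 0.1537 posang 10.8 hz+180 10.5 Fy -2.62 Fz_t -0.25 Fup 4.84 M [0.358 0.143 0.002] Tax(cw) 0.127 / 0.129 q6 0.95 gap 0.125
t 13.2 r(along -z,+y) 0.0481 -0.0005 z 0.1529 posang -23.2 hz+180 -23.9 Fy -2.30 Fz_t 1.08 Fup 5.45 M [ 0.501  0.151 -0.03 ] Tax(cw) 0.111 / 0.081 q6 1.51 gap 0.125
t 13.7 r(along -z,+y) 0.0476 -0.0005 z 0.1522 posang -57.6 hz+180 -58.2 Fy -1.99 Fz_t 2.67 Fup 4.88 M [ 0.698  0.006 -0.052] Tax(cw) 0.096 / 0.044 q6 2.06 gap 0.126
```

```bash
python3 -m crank '[[0,0.000115,0.00578,0.00035,0.12],[0,0.000115,0.00578,0.00035,0.12],[0,0.000115,0.00578,0.00035,0.12]]' >/dev/null; python3 a.py; python3 -m crank '[[0.05,0,0,0,0],[0.05,0,0,0,0],[0.05,0,0,0,0],[0.05,-0.005,0,0,0],[0.05,-0.01,0,0,0]]';python3 a.py
```

```text
t 14.0 r(along -z,+y) 0.0473 -0.0004 z 0.1518 posang -78.4 hz+180 -78.9 Fy -2.20 Fz_t 3.79 Fup 3.86 M [ 0.741 -0.118 -0.006] Tax(cw) 0.106 / 0.100 q6 2.40 gap 0.123
t: 14.5
tcp_pos: [0.5612, -0.2118, 0.1662]
tool_rot: [-0.547, 0.448, 0.548, 0.447]
force: [-0.8, 0.4, 0.9]
finger_gap: 0.584
t 14.5 r(along -z,+y) 0.0482 0.0004 z 0.1662 posang -79.0 hz+180 -78.5 Fy 0.69 Fz_t 0.51 Fup 0.87 M [ 0.061 -0.026 -0.003] Tax(cw) -0.033 / -0.036 q6 2.39 gap 0.584
```

```bash
python3 -m crank '[[0.05,-0.02,0,0,0],[0.05,-0.02,0,0,0],[0.05,-0.01,0,0,0],[0.05,0,0,0,0]]' >/dev/null; python3 a.py; for i in 1 2 3 4; do python3 -m crank '[[0.05,0,-0.00717,0.00054,-0.1496],[0.05,0,-0.00717,0.00054,-0.1496],[0.05,0,-0.00717,0.00054,-0.1496],[0.05,0,-0.00717,0.00054,-0.1496],[0.05,0,-0.00717,0.00054,-0.1496]]'>/dev/null; done;  python3 -m crank '[[0.05,0,-0.00717,0.00054,-0.1496],[0.05,0,0,0,0],[0.05,0,0,0,0]]'; python3 a.py
```

```text
t 14.9 r(along -z,+y) 0.0495 -0.0011 z 0.2189 posang -77.3 hz+180 -78.5 Fy -0.55 Fz_t -0.18 Fup 0.55 M [-0.036 -0.05   0.08 ] Tax(cw) 0.027 / 0.107 q6 2.39 gap 0.586
t: 17.2
tcp_pos: [0.5424, -0.1177, 0.2161]
tool_rot: [0.449, 0.547, -0.449, 0.546]
force: [-0.4, -0.8, 0.0]
finger_gap: 0.585
t 17.2 r(along -z,+y) 0.0478 -0.0003 z 0.2161 posang 101.6 hz+180 101.2 Fy -0.57 Fz_t 0.70 Fup 0.01 M [ 0.031 -0.017  0.021] Tax(cw) 0.027 / 0.048 q6 -0.61 gap 0.585
```

```bash
cat > view.py <<'E'
import sys
from station import snapshot
from h import *
n=sys.argv[1]
s=snapshot("scene");np.savez(f"pics/sc{n}.npz",**s)
cv2.imwrite(f"pics/v{n}.png",cv2.resize(s["image"][130:250,185:305],None,fx=5,fy=5,interpolation=cv2.INTER_CUBIC))
P=cloud(s);q=P.reshape(-1,3);d=np.hypot(*(q[:,:2]-[.552,-.1645]).T)
k=(d<.09)&(d>.03)&(q[:,2]>.18)&(q[:,2]<.207)
c=q[k][:,:2]-[.552,-.1645]
if k.sum()>20:
    w=np.linalg.svd(c-c.mean(0),full_matrices=False)[2][0];print("bar heading",np.degrees(np.arctan2(w[1],w[0])),k.sum(),"z med",np.median(q[k][:,2]))
E
python3 view.py a
```

```text
bar heading 100.21680019717559 198 z med 0.19919071184825232
```

View pics/va.png

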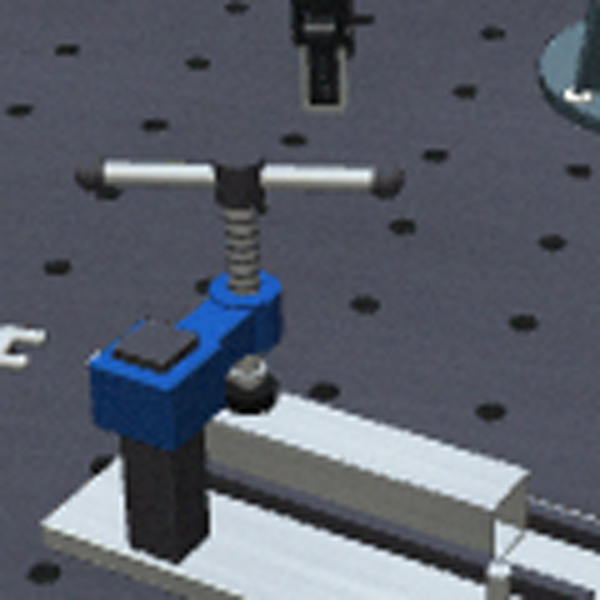

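The bar turned as commanded and now heads 101°, with the gripper over the other end. Next: descend, grip, turn.

```bash
python3 -m crank '[[0.05,0.016,0,0,0],[0.05,0.02,0,0,0],[0.05,0.016,0,0,0],[0.05,0.0125,0,0,0],[0,0,0,0,0]]' 30 >/dev/null; python3 a.py;  python3 -m crank '[[0,0,0,0,0],[0,0,0,0,0],[0,0,0,0,0],[0,0,0,0,0]]'; python3 a.py
```

```text
t 17.75 r(along -z,+y) 0.0484 -0.0009 z 0.1503 posang 102.5 hz+180 101.4 Fy -0.44 Fz_t -0.25 Fup -0.62 M [ 0.022  0.033 -0.01 ] Tax(cw) 0.021 / 0.011 q6 -0.61 gap 0.433
t: 18.15
tcp_pos: [0.5434, -0.118, 0.1528]
tool_rot: [0.448, 0.547, -0.447, 0.548]
force: [2.4, 0.4, -0.7]
finger_gap: 0.126
t 18.15 r(along -z,+y) 0.0473 0.0008 z 0.1528 posang 100.5 hz+180 101.4 Fy 2.43 Fz_t 0.12 Fup -0.73 M [ 0.036 -0.222  0.002] Tax(cw) -0.115 / -0.113 q6 -0.61 gap 0.126
```

```bash
for i in 1 2; do python3 -m crank '[[0,0.000115,0.00578,0.00035,0.12],[0,0.000115,0.00578,0.00035,0.12],[0,0.000115,0.00578,0.00035,0.12]]' >/dev/null; python3 a.py; done
```

```text
t 18.45 r(along -z,+y) 0.0478 0.0003 z 0.1524 posang 80.2 hz+180 80.6 Fy 0.15 Fz_t -0.16 Fup -0.26 M [-0.046  0.03   0.113] Tax(cw) -0.007 / 0.106 q6 -0.24 gap 0.128
t 18.75 r(along -z,+y) 0.0479 0.0001 z 0.1520 posang 59.8 hz+180 59.9 Fy -0.95 Fz_t 0.11 Fup 0.73 M [0.014 0.117 0.006] Tax(cw) 0.046 / 0.052 q6 0.13 gap 0.124
```

```bash
for i in 1 2 3; do python3 -m crank '[[0,0.000115,0.00578,0.00035,0.12],[0,0.000115,0.00578,0.00035,0.12]]' >/dev/null; python3 a.py; done
```

```text
t 18.95 r(along -z,+y) 0.0479 -0.0000 z 0.1517 posang 46.2 hz+180 46.2 Fy -1.33 Fz_t 1.25 Fup 1.06 M [0.146 0.214 0.015] Tax(cw) 0.064 / 0.079 q6 0.36 gap 0.126
t 19.15 r(along -z,+y) 0.0479 -0.0002 z 0.1515 posang 32.7 hz+180 32.4 Fy -1.48 Fz_t 0.02 Fup 1.35 M [0.22  0.202 0.05 ] Tax(cw) 0.071 / 0.121 q6 0.59 gap 0.126
t 19.35 r(along -z,+y) 0.0478 -0.0003 z 0.1512 posang 19.0 hz+180 18.6 Fy -1.66 Fz_t 0.86 Fup 0.58 M [0.299 0.199 0.063] Tax(cw) 0.079 / 0.143 q6 0.82 gap 0.125
```

```bash
for i in 1 2 3; do python3 -m crank '[[0,0.000115,0.00578,0.00035,0.12],[0,0.000115,0.00578,0.00035,0.12]]' >/dev/null; python3 a.py; done
```

```text
t 19.55 r(along -z,+y) 0.0477 -0.0004 z 0.1510 posang 5.4 hz+180 4.9 Fy -2.73 Fz_t 0.85 Fup 1.48 M [0.355 0.23  0.016] Tax(cw) 0.130 / 0.146 q6 1.04 gap 0.123
t 19.75 r(along -z,+y) 0.0476 -0.0005 z 0.1507 posang -8.2 hz+180 -8.9 Fy -2.23 Fz_t 1.05 Fup 1.64 M [0.492 0.192 0.037] Tax(cw) 0.107 / 0.143 q6 1.27 gap 0.124
t 19.95 r(along -z,+y) 0.0473 -0.0006 z 0.1504 posang -22.0 hz+180 -22.6 Fy -2.96 Fz_t 2.66 Fup 0.81 M [ 0.6    0.183 -0.029] Tax(cw) 0.142 / 0.113 q6 1.49 gap 0.128
```

```bash
for i in 1 2 3 4; do python3 -m crank '[[0,0.000115,0.00578,0.00035,0.12],[0,0.000115,0.00578,0.00035,0.12]]' >/dev/null; python3 a.py; done
```

```text
t 20.15 r(along -z,+y) 0.0471 -0.0005 z 0.1501 posang -35.7 hz+180 -36.4 Fy -2.13 Fz_t 2.35 Fup 1.49 M [ 0.619  0.094 -0.079] Tax(cw) 0.102 / 0.023 q6 1.71 gap 0.130
t 20.35 r(along -z,+y) 0.0470 -0.0005 z 0.1498 posang -49.6 hz+180 -50.1 Fy -3.90 Fz_t 3.36 Fup 0.69 M [ 0.723 -0.026 -0.025] Tax(cw) 0.185 / 0.160 q6 1.93 gap 0.130
t 20.55 r(along -z,+y) 0.0468 -0.0004 z 0.1495 posang -63.4 hz+180 -63.9 Fy -1.90 Fz_t 3.67 Fup 0.72 M [ 0.811 -0.07  -0.012] Tax(cw) 0.090 / 0.078 q6 2.15 gap 0.128
t 20.75 r(along -z,+y) 0.0466 -0.0002 z 0.1492 posang -77.4 hz+180 -77.7 Fy -2.21 Fz_t 5.38 Fup -0.93 M [ 0.887 -0.278 -0.032] Tax(cw) 0.104 / 0.072 q6 2.38 gap 0.121
```

```bash
python3 -m crank '[[0.05,0,0,0,0],[0.05,0,0,0,0],[0.05,0,0,0,0],[0.05,-0.005,0,0,0],[0.05,-0.015,0,0,0]]' >/dev/null;python3 -m crank '[[0.05,-0.02,0,0,0],[0.05,-0.02,0,0,0],[0.05,-0.005,0,0,0]]' >/dev/null; python3 a.py; for i in 1 2 3 4; do python3 -m crank '[[0.05,0,-0.00717,0.00054,-0.1496],[0.05,0,-0.00717,0.00054,-0.1496],[0.05,0,-0.00717,0.00054,-0.1496],[0.05,0,-0.00717,0.00054,-0.1496],[0.05,0,-0.00717,0.00054,-0.1496]]'>/dev/null; done;  python3 -m crank '[[0.05,0,-0.00717,0.00054,-0.1496],[0.05,0,0,0,0],[0.05,0,0,0,0]]'; python3 a.py; python3 view.py b
```

```text
t 21.55 r(along -z,+y) 0.0502 -0.0013 z 0.2170 posang -75.8 hz+180 -77.3 Fy -0.61 Fz_t -0.88 Fup -0.55 M [-0.049 -0.025 -0.031] Tax(cw) 0.030 / -0.001 q6 2.37 gap 0.586
t: 23.85
tcp_pos: [0.5416, -0.1184, 0.2139]
tool_rot: [0.443, 0.551, -0.443, 0.551]
force: [0.3, 0.0, -0.2]
finger_gap: 0.584
t 23.85 r(along -z,+y) 0.0473 -0.0001 z 0.2139 posang 102.7 hz+180 102.5 Fy 0.31 Fz_t 0.06 Fup -0.15 M [-0.044 -0.005  0.066] Tax(cw) -0.014 / 0.052 q6 -0.63 gap 0.584
bar heading 101.32076409836547 207 z med 0.1964206540270615
```

View pics/vb.png

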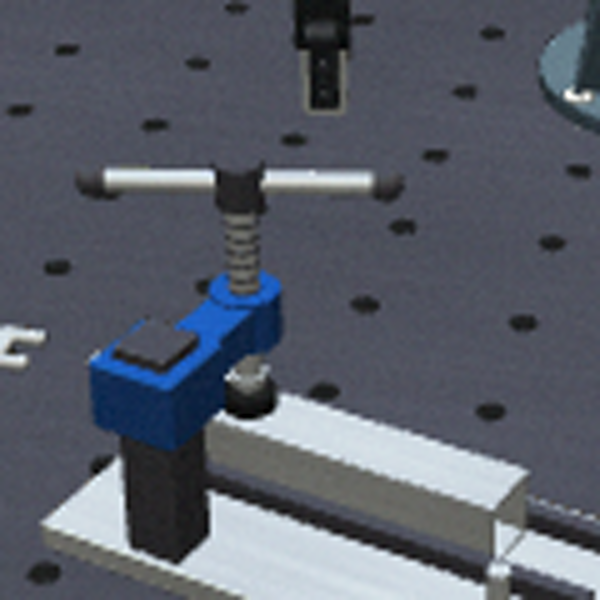

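The foot is nearly on the tube, around (250,415). Gripping the other end for the third stroke, with closer readings.

```bash
python3 -m crank '[[0.05,0.016,0,0,0],[0.05,0.02,0,0,0],[0.05,0.016,0,0,0],[0.05,0.0125,0,0,0],[0,0,0,0,0]]' 30 >/dev/null; python3 -m crank '[[0,0,0,0,0],[0,0,0,0,0],[0,0,0,0,0],[0,0,0,0,0]]'>/dev/null; python3 a.py; python3 -m crank '[[0,0.000115,0.0057,0.00034,0.12],[0,0.000115,0.0057,0.00034,0.12]]' >/dev/null;python3 a.py; for i in 1 2 3 4 ; do python3 -m crank '[[0,0.000115,0.0057,0.00034,0.12]]' >/dev/null; python3 a.py; done
```

```text
t 24.8 r(along -z,+y) 0.0469 0.0007 z 0.1503 posang 101.8 hz+180 102.7 Fy 0.96 Fz_t -0.61 Fup -1.26 M [ 0.039 -0.289  0.038] Tax(cw) -0.045 / -0.006 q6 -0.64 gap 0.129
t 25.0 r(along -z,+y) 0.0473 0.0002 z 0.1501 posang 88.4 hz+180 88.7 Fy 0.80 Fz_t 0.15 Fup 0.31 M [ 0.006 -0.012  0.144] Tax(cw) -0.038 / 0.106 q6 -0.38 gap 0.127
t 25.1 r(along -z,+y) 0.0474 0.0002 z 0.1500 posang 81.5 hz+180 81.8 Fy 0.52 Fz_t -0.92 Fup 0.43 M [0.027 0.053 0.102] Tax(cw) -0.024 / 0.078 q6 -0.26 gap 0.124
t 25.2 r(along -z,+y) 0.0475 0.0002 z 0.1498 posang 74.7 hz+180 74.9 Fy -0.21 Fz_t -0.75 Fup 0.42 M [0.029 0.056 0.114] Tax(cw) 0.010 / 0.124 q6 -0.14 gap 0.127
t 25.3 r(along -z,+y) 0.0475 0.0001 z 0.1498 posang 68.0 hz+180 68.1 Fy 0.54 Fz_t 0.07 Fup 1.00 M [0.102 0.1   0.113] Tax(cw) -0.026 / 0.087 q6 -0.02 gap 0.123
t 25.4 r(along -z,+y) 0.0476 -0.0001 z 0.1497 posang 61.3 hz+180 61.2 Fy -0.61 Fz_t -0.59 Fup 2.31 M [0.103 0.194 0.16 ] Tax(cw) 0.029 / 0.189 q6 0.10 gap 0.123
```

```bash
for i in 1 2 3 ; do python3 -m crank '[[0,0.000115,0.0057,0.00034,0.12]]' >/dev/null; python3 a.py; done
```

```text
t 25.5 r(along -z,+y) 0.0476 -0.0002 z 0.1496 posang 54.6 hz+180 54.3 Fy -1.05 Fz_t -0.26 Fup 1.57 M [0.219 0.179 0.119] Tax(cw) 0.050 / 0.169 q6 0.22 gap 0.127
t 25.6 r(along -z,+y) 0.0476 -0.0004 z 0.1495 posang 47.9 hz+180 47.4 Fy -2.15 Fz_t 0.12 Fup 1.93 M [0.255 0.148 0.26 ] Tax(cw) 0.102 / 0.362 q6 0.34 gap 0.122
t 25.7 r(along -z,+y) 0.0476 -0.0006 z 0.1494 posang 41.3 hz+180 40.6 Fy -1.34 Fz_t -0.67 Fup 3.25 M [0.316 0.188 0.217] Tax(cw) 0.063 / 0.280 q6 0.45 gap 0.128
```

```bash
for i in 1 2 3 ; do python3 -m crank '[[0,0.00003,0.00142,0.00002,0.03]]' >/dev/null; python3 a.py; done
```

```text
t 25.8 r(along -z,+y) 0.0477 -0.0003 z 0.1494 posang 39.4 hz+180 39.0 Fy -3.03 Fz_t -0.80 Fup 4.33 M [0.466 0.161 0.152] Tax(cw) 0.144 / 0.296 q6 0.48 gap 0.124
t 25.9 r(along -z,+y) 0.0477 -0.0004 z 0.1493 posang 37.9 hz+180 37.4 Fy -3.07 Fz_t -1.32 Fup 5.09 M [0.53  0.28  0.131] Tax(cw) 0.146 / 0.277 q6 0.51 gap 0.126
t 26.0 r(along -z,+y) 0.0477 -0.0004 z 0.1493 posang 36.1 hz+180 35.6 Fy -2.58 Fz_t 0.14 Fup 4.94 M [0.531 0.282 0.2  ] Tax(cw) 0.123 / 0.323 q6 0.54 gap 0.128
```

```bash
for i in 1 2 3 ; do python3 -m crank '[[0,0.00003,0.00142,0.00002,0.03]]' >/dev/null; python3 a.py; done
```

```text
t 26.1 r(along -z,+y) 0.0477 -0.0004 z 0.1493 posang 34.4 hz+180 33.9 Fy -3.29 Fz_t -0.04 Fup 5.46 M [0.552 0.234 0.199] Tax(cw) 0.157 / 0.356 q6 0.57 gap 0.120
t 26.2 r(along -z,+y) 0.0477 -0.0005 z 0.1492 posang 32.8 hz+180 32.2 Fy -2.79 Fz_t -1.54 Fup 4.72 M [0.563 0.234 0.19 ] Tax(cw) 0.132 / 0.322 q6 0.59 gap 0.124
t 26.3 r(along -z,+y) 0.0477 -0.0005 z 0.1492 posang 31.1 hz+180 30.5 Fy -3.00 Fz_t -1.12 Fup 4.98 M [0.583 0.196 0.143] Tax(cw) 0.143 / 0.286 q6 0.62 gap 0.128
```

```bash
for i in 1 2 ; do python3 -m crank '[[0,0.00003,0.00142,0.00002,0.03]]' >/dev/null; python3 a.py; done
```

```text
t 26.4 r(along -z,+y) 0.0478 -0.0005 z 0.1492 posang 29.4 hz+180 28.8 Fy -2.66 Fz_t -0.92 Fup 5.63 M [0.541 0.19  0.151] Tax(cw) 0.127 / 0.278 q6 0.65 gap 0.128
t 26.5 r(along -z,+y) 0.0477 -0.0005 z 0.1492 posang 27.7 hz+180 27.1 Fy -3.57 Fz_t 0.04 Fup 5.20 M [0.568 0.252 0.244] Tax(cw) 0.170 / 0.415 q6 0.68 gap 0.121
```

The torque estimate is about 0.33 N m (around 30 N). The angle past touch (0.57–0.71 rad) gives 26–46 N. I'll stop here, let go and rise.

```bash
python3 -m crank '[[0,0,0,0,0],[0.05,0,0,0,0],[0.05,0,0,0,0],[0.05,0,0,0,0],[0.05,0,0,0,0]]' >/dev/null; python3 a.py; python3 -m crank '[[0.05,-0.005,0,0,0],[0.05,-0.015,0,0,0],[0.05,-0.025,0,0,0],[0.05,-0.035,0,0,0],[0.05,-0.03,0,0,0]]' >/dev/null; python3 -m crank '[[0.05,-0.03,0,0,0],[0.05,-0.02,0,0,0],[0.05,0,0,0,0]]' >/dev/null; python3 a.py; python3 view.py c
```

```text
t 27.0 r(along -z,+y) 0.0473 0.0004 z 0.1481 posang 26.6 hz+180 27.0 Fy -0.47 Fz_t 0.28 Fup -0.46 M [-0.022  0.071 -0.063] Tax(cw) 0.022 / -0.041 q6 0.68 gap 0.589
t 27.8 r(along -z,+y) 0.0488 0.0019 z 0.3124 posang 24.9 hz+180 27.0 Fy 0.27 Fz_t 0.44 Fup -0.44 M [-0.044  0.021  0.023] Tax(cw) -0.014 / 0.009 q6 0.68 gap 0.583
bar heading 28.07833249433931 134 z med 0.19674270626441764
```

View pics/vc.png

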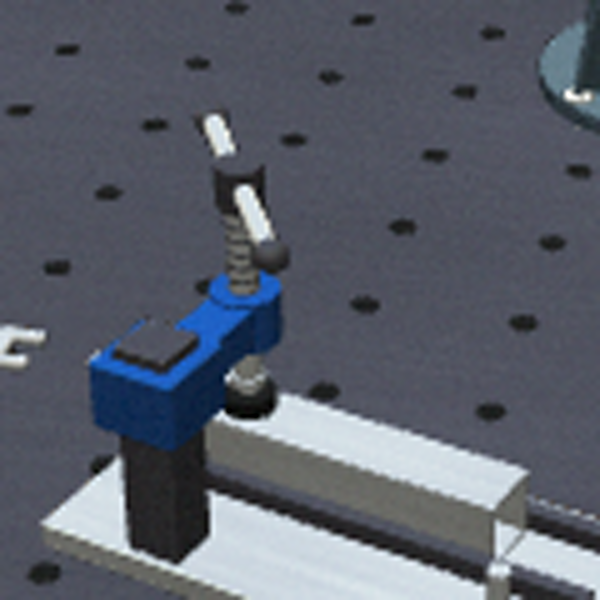

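```bash
python3 - <<'E'
from station import snapshot,manip
from h import *
a=dict(np.load("pics/scene0.npz"))["image"];s=snapshot("scene");b=s["image"]
d=(cv2.absdiff(a,b).max(-1)>50).astype(np.uint8);d=cv2.morphologyEx(d,cv2.MORPH_OPEN,np.ones((2,2)))
k,l,st_,c=cv2.connectedComponentsWithStats(d)
for i in range(1,k):
    if st_[i,4]>8: print(st_[i],c[i].round())
cv2.imwrite("pics/fin.png",b)
q=cloud(s).reshape(-1,3);hub=np.array([.552,-.1645]);an=np.radians(73.3);u=np.array([np.cos(an),np.sin(an)]);v=np.array([u[1],-u[0]])
r=q[:,:2]-hub;S=r@u;V=r@v
k=(q[:,2]>.05)&(q[:,2]<.061)&(abs(V)<.03)&(S>.05)&(S<.3); print("tube end S",np.percentile(S[k],[1,99]))
for lo in(.05,.09,.13): w=k&(S>lo)&(S<lo+.035)&(abs(V)<.015); print(lo,np.median(q[w,2]))
E
python3 p.py
```

```text
[221   0  18   5  58] [231.   1.]
[356   0  25  34 456] [365.  11.]
[405   0  26  37 503] [414.  12.]
[549   0   5   5  16] [551.   2.]
[ 201    4   46  116 2734] [225.  55.]
[537   5   8   5  29] [541.   7.]
[554   5   3   4  10] [555.   6.]
[ 524   14   36   54 1209] [543.  42.]
[354  40   6   6  19] [357.  43.]
[ 343   42   65   67 1815] [383.  84.]
[360  46   8  12  53] [363.  52.]
[292  58   9  17  70] [295.  64.]
[332  59  31  22 401] [349.  69.]
[310  65   5   5  15] [312.  67.]
[303  66   4   4  14] [305.  68.]
[ 510   72   48   61 1453] [534.  97.]
[294  82  17  15 130] [302.  89.]
[503 118   3   6  13] [504. 120.]
[227 154   6   8  33] [229. 158.]
[207 158  21   7  65] [218. 161.]
[233 163  24  16 127] [242. 170.]
[231 206   8   4  21] [235. 207.]
[234 212   7   3  15] [237. 213.]
[227 216   7   9  54] [230. 220.]
[285 225  21  22 308] [295. 236.]
tube end S [0.05099899 0.15967699]
0.05 0.056335103362213285
0.09 0.056206680305325184
0.13 0.0564323492308647
S,V,z 0.0327 0.0341 0.3081 Fu,Fv,Fz 0.63 0.92 -0.16 tilt [-0. -0. -1.] q6 0.68
```

View pics/fin.png

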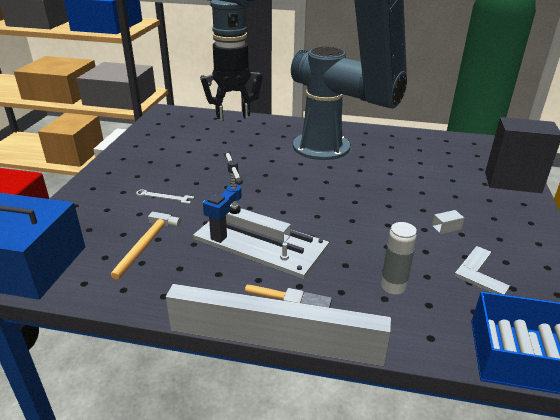

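The differences from the first picture are only the arm, the handle, the foot and the tube. Bolt, can, wrench, hammer, brush, square and offcut look unmoved. The tube is flat and its end is still at S 0.1597. Handing in.

```bash
python3 -m crank '[[0.05,0,0,0,0],[0.05,0,0,0,0]]'; python3 -c "
from station import manip; print(manip.sign_off())"
```

```text
t: 28.1
tcp_pos: [0.5935, -0.1427, 0.3065]
tool_rot: [-0.686, -0.166, 0.689, -0.165]
force: [-0.7, 0.3, 0.1]
finger_gap: 0.588
the job is handed in; nothing more can be done
None
```

The tube is butted against the stop and clamped, and I handed the job in at about 28 s of the 72 s. The clamp force could only be inferred, not measured directly.

- **Tube:** I slid it about 44 mm with the closed fingers at 3–5 N. It butted home at about 9 N, well under the 40 N limit. The last check shows its free end 159.7 mm from the screw axis (160 mm expected) and the top level at 56 mm.
- **Clamp:** I turned the T-handle about 7.1 rad clockwise in three gripped strokes, swapping ends each time. The foot touched at roughly 6.5 rad, and I stopped about 0.57–0.71 rad later.
- **Clamp force:** The turning torque of about 0.33 N m suggests about 30 N. The angle past touch suggests 26–46 N, so both fall inside the 20–50 N window. The torque readings were noisy, and they rose more slowly per radian than expected.
- **Letting go:** The gripper is open and well above the bar. The bar measured 28° in the picture against 27° at release, so it stayed where I left it.
- **Bystanders:** Comparing the first and last pictures shows changes only at the arm, handle, foot and tube.

**Disagreement found:** the fingertips are really about 30 mm above the TCP height the robot reports. My first push therefore passed over the tube without touching it. I found this in the depth image and corrected for it from then on.

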